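# Clamp a hammer handle in the yoke vise with the loose crank

## Robot

A 6-joint arm with a two-finger parallel gripper is mounted at the origin on the work surface. World frame = base frame: x ahead of the robot, y to its left, z up, the work surface at z = 0. Lengths are in m, angles in rad, forces in N, time in s.
With the tool pointing down it reaches from about 0.325 to 0.9 m from the base axis. Payload 6.1 kg.
Tool frame: the origin (TCP) lies midway between the tips of the shut fingers; the grasp point (between the pads) lies 19 mm behind it; z points along the fingers, y is the direction in which the jaws open and shut (so a half turn about z gives the same grasp; the last joint's range is limited). The gripper opens to 85 mm and grips with 20 to 120 N. Pads are 22 mm wide; open, the fingers measure 114 mm over their backs; the gripper's body (76 mm by 85 mm) begins 54 mm behind the grasp point. The pads swing forward as they close: fully open they stand 13 mm farther back than shut.
Start: joints at [-1.276, 0.22, 1.526, -0, 1.395, -0.126], TCP at [0.255, -0.57, 0.231] pointing down, gripper open.
Joint ranges: [-2.98, 2.98], [-0.91, 2.08], [0.09, 2.57], [-1.24, 4.39], [0.2, 2.65], [-2.68, 2.68]. Speed limits (rad/s): [2.57, 2.57, 3.01, 3.14, 3.14, 3.14].

## Interface

Orientations are given as a 3x3 rotation matrix whose columns are the frame's x, y, z axes.
In Python, from station import status, vision, robot gives the robot as it stands.
- The arm moves only by the shell command python3 -m handwheel 'ROWS' [OPENING] [FORCE]. ROWS is JSON, a list of rows, each an object of numbers: "tx", "ty", "tz": the shift along the tool's x, y, z in m; "turn": the turn about the tool's z in rad. A call has exactly 8 rows; each row shifts and turns the commanded pose from where the row before left it, along the tool's axes as they then stand; what a row does not reach is not made up. A row lasts 1/10 s, in which the tool goes at most 50 mm and 8.59 degrees, less where a joint would pass 70% of its speed; a pose out of reach is approached as far as the arm can. A call with a gripper value outside its range is refused whole. OPENING is the finger opening in m, from 0 to 0.0854, set as the call begins (- or left out, the last holds). The fingers move at their own pace and stop on an object; FORCE is the grip in N (left out, the last holds). Time passes only in rows, so rows that do not move let the fingers close, or fill a call up. It gives the time, the measured TCP pose, the force and the opening at its end, in the units of the state.
- status.read_state(): the state, without advancing time (a new reading comes with each control period).
- vision.snapshot(name): name is "scene" or "top" or "wrist"; returns a dict with "image" (420x560x3 uint8, red, green, blue), "fx", "fy", "cx", "cy" (pixels), "xyz" and "orientation" of the camera in the world. Camera axes: x right, y up, looking along -z (the intrinsics and any distortion apply to the point x, -y, -z); pixel columns grow to the right and rows downward; lengths in m; the calibration is good to about 2 mm. The wrist camera is an equidistant fisheye: a pixel r from the principal point sees the ray r / f radians off the axis. A picture is of the moment at which its call begins. There is no depth.
- robot.job_done(): hands the job in, once; it reports no verdict.
The state is a dict: "t": time; "q": joint angles; "qvel": joint speeds; "joint_efforts": joint torques, N m; "ee_pos": TCP position; "tcp_rot": TCP orientation; "ft_force": force on the tool from outside, world axes, zero at the start; "torque": the same for the moment, N m; "opening": finger opening in m.
Only numpy, scipy, OpenCV 4.12 (cv2) and the standard library are available. Lean on these libraries where they do the work, as an engineer would, in place of code of your own. Each camera call takes 0.05 s, during which the arm holds its last target.

## Task

The turned hammer handle lies loose in the V of the yoke vise: take the crank from the rubber mat, push it fully home on the square end of the vise screw without hammering on the square, and wind it clockwise until the jaw grips the handle firmly, but do not force it, for the soft aluminium marks. Then lift the crank off without slackening the screw and lay it gently down flat on the mat, all of it on the mat, leaving the handle clamped where it lay and the other things on the bench where they are.

Things in the scene. Friction and masses are not known exactly. Their poses are not given: they have to be found in the camera images.
- vise: grey yoke vise bolted to the table: foot 180 x 70 mm, V-block, two pillars (x = +-54 mm), crosshead with its top 160 mm above the table and a boss in its middle to 166 mm. Origin under the middle of the foot, on the upright axis of the screw; z up; the V and the handle in it run along y. It cannot move.
- spindle: the vise's upright steel screw: a 30 mm round collar and on it a square end, 14 mm across flats, 22 mm tall, the top 2.5 mm chamfered to 11 mm. Origin on the axis at the collar's upper face (foot of the square), 192 to 194 mm above the table at the start; x and y square to the flats, z up. Clockwise seen from above it goes down with the jaw, 8 mm a turn.
- jaw: the vise's sliding jaw, 60 x 46 mm, under the screw. Origin at the centre of the casting's lower face, under which sits a worn brass facing 3 to 9 mm thick, starting 5 to 13 mm above the handle (0.6 to 1.7 turns). The screw drags by a steady 0.3 N m (4 N at the knob), more once the jaw bears on the handle: 6 to 8 N at the knob is firmly tight and holds by itself, over about 10 N bruises it.
- handle: turned aluminium hammer handle lying in the V of the vise: 26 mm in diameter and 120 mm long with a 16 mm spigot of 35 mm at its +y end. Origin on its axis at the middle of the thick part, under the screw; y along the handle. It lies loose.
- crank: loose steel crank, 0.3 kg, lying flat on the mat. Hub: upright block 28 x 28 mm, 32 mm tall, with a square hole right through, 15.2 mm across flats, parallel to its faces. From the hub's foot a flat arm (20 mm wide, 10 mm thick, underside level with the hub's) runs along +x to the knob. Origin: centre of the hub's underside; z up. Fully home, the underside rests on the screw's collar.
- crank_knob (a point): middle of the crank's knob: upright black handle, 24 mm in diameter, which spins freely on its pin; it stands from 12 to 70 mm above the crank's underside, 75 mm along the crank's x axis; this point is 42 mm above the crank's underside. If the winding is stopped with the knob held, it pushes back on the hand with only 0 to 2 N before the jaw bears and about 4 to 5 N when firmly tight
- mat: grey rubber mat, 280 (x) x 220 (y) mm, 4 mm thick, stuck to the table; origin at the centre of its underside, top 4 mm higher. The crank lies near its middle.
- driver: loose screwdriver with a black handle, lying along one long edge of the mat; leave it alone
- spanner: loose steel open spanner, lying along the other long edge of the mat; leave it alone
- hammer: loose hammer with a brass head and an aluminium handle, about 190 mm long, lying on the table beyond the vise; leave it alone
- head: loose brass block 30 x 75 x 28 mm, an unfinished hammer head, lying on the table near the vise; leave it alone
- mallet: loose hammer with a steel head and a wooden handle, about 190 mm long, lying on the table to the robot's left; leave it alone
- oiler: loose white plastic bottle, 48 mm wide and 130 mm tall, standing on the table to the right; leave it alone
- cup: loose bright metal cup, 70 mm wide and 60 mm tall, standing at the back in front of the bins; leave it alone
Mind the look-alikes: they are no part of the job. What is shaped like the crank but pink is not meant. Of the things shaped like the vise, the grey one is meant.

How it is judged:
By the outcome, as a careful person would: the job done as asked, in the order asked, and still so for the second after the job is handed in, with the robot touching nothing.
It also fails if it takes over 72 s, if anything falls off the work surface, if the arm or the gripper's body presses on something with over 40 N, if the wrist force passes 120 N, or if a joint passes its speed limit or range.

## Working session

There is one attempt and no reset: what is moved stays moved. The work goes in short steps, Python scripts to look and compute and a shell command to move; the robot and the scene stay as the last step left them, time stands still between calls to the robot, and variables do not carry over. Pictures are saved under pics/ and viewed, and the job is handed in when it is done.

```bash
ls; mkdir -p pics; python3 - <<'E'
from station import status, vision, robot
import cv2
print(status.read_state())
for n in ["scene","top","wrist"]:
    s=vision.snapshot(n)
    print(n,{k:(v if k!="image" else v.shape) for k,v in s.items()})
    cv2.imwrite(f"pics/{n}0.png",s["image"][:,:,::-1])
E
```

```text
pics
{'t': 0.0, 'q': array([-1.27612660e+00,  2.21232366e-01,  1.52761569e+00,  1.38605074e-05,
        1.39468261e+00, -1.26115910e-01]), 'qvel': array([-1.00513565e-03, -8.35150136e-05,  2.34355818e-04, -1.07297097e-03,
       -1.00589453e-03,  9.75262751e-04]), 'joint_efforts': array([-2.36880223e-04, -4.96895492e+01, -3.89395094e+01, -1.35676396e-04,
        1.09802146e-02,  3.46864374e-05]), 'ee_pos': array([ 0.25511427, -0.56990436,  0.23019294]), 'tcp_rot': array([[ 9.12769377e-01,  4.08474923e-01, -5.49785927e-04],
       [ 4.08475212e-01, -9.12767521e-01,  1.85843993e-03],
       [ 2.57299368e-04, -1.92090098e-03, -9.99998122e-01]]), 'ft_force': array([0.16956827, 0.57807835, 0.9970281 ]), 'torque': array([-0.01068952, -0.05290559, -0.00537762]), 'opening': 0.08517587032472197}
scene {'image': (420, 560, 3), 'fx': 485.0395820462092, 'fy': 485.0395820462092, 'cx': 288.972240393911, 'cy': 206.13690777290904, 'xyz': array([0.92070246, 0.70300308, 1.20349401]), 'orientation': array([[-0.88201007, -0.36822877,  0.29405069],
       [ 0.47096792, -0.70966609,  0.52398783],
       [ 0.01573041,  0.60065099,  0.79935658]])}
top {'image': (420, 560, 3), 'fx': 479.55933248524093, 'fy': 479.55933248524093, 'cx': 284.77534707674766, 'cy': 206.55011628008677, 'xyz': array([ 0.29497922, -0.00269864,  1.4205605 ]), 'orientation': array([[ 0.01720503,  0.98361125, -0.17947952],
       [-0.99974534,  0.0143021 , -0.0174557 ],
       [-0.01460269,  0.17973414,  0.98360683]])}
wrist {'image': (420, 560, 3), 'fx': 325.19226210127806, 'fy': 325.19226210127806, 'cx': 283.1843400787842, 'cy': 211.78918554831435, 'xyz': array([ 0.31957593, -0.54065025,  0.37249225]), 'orientation': array([[ 0.40984008,  0.87575288,  0.2551235 ],
       [-0.91215519,  0.39409745,  0.11251718],
       [-0.00200628, -0.27882627,  0.96033946]])}
```

View pics/scene0.png

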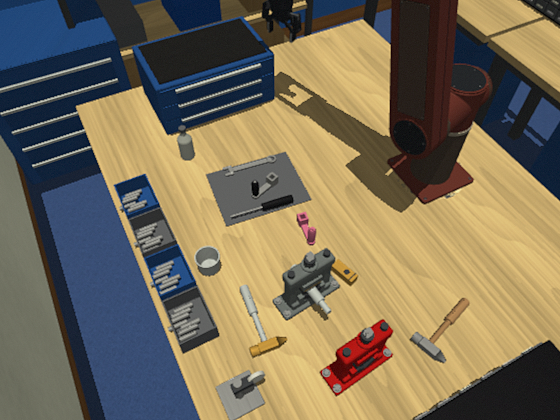

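View pics/top0.png

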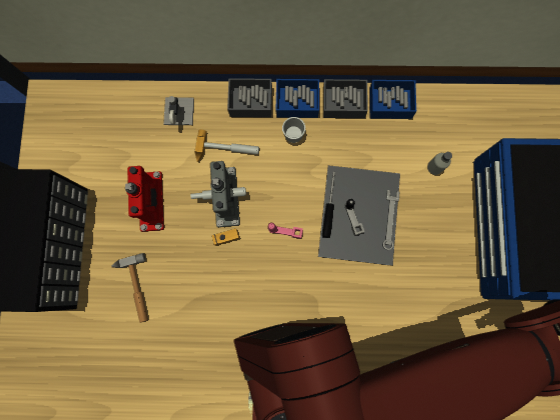

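View pics/wrist0.png

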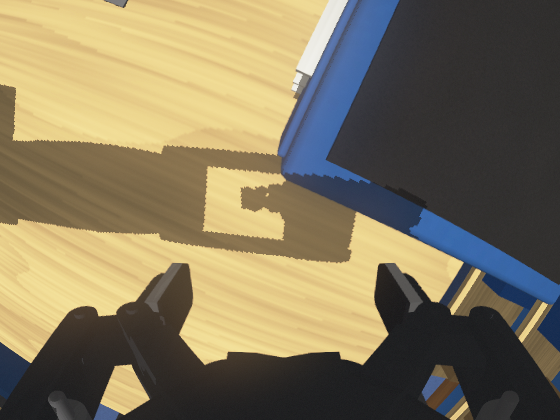

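```bash
cat > h.py <<'E'
import numpy as np, cv2, pickle
def ray(s,u,v,fish=False):
    a=(u-s['cx'])/s['fx'];b=(v-s['cy'])/s['fy']
    if fish:
        r=np.hypot(a,b); k=np.sin(r)/r if r>1e-9 else 1
        d=np.array([a*k,-b*k,-np.cos(r)])
    else: d=np.array([a,-b,-1.])
    return s['orientation']@d
def onz(s,u,v,z,fish=False):
    d=ray(s,u,v,fish); return s['xyz']+d*(z-s['xyz'][2])/d[2]
def proj(s,p,fish=False):
    c=s['orientation'].T@(np.asarray(p)-s['xyz']); x,y,z=c[0],-c[1],-c[2]
    if fish:
        rr=np.hypot(x,y); th=np.arctan2(rr,z); x,y=(x/rr*th,y/rr*th) if rr>1e-9 else (0,0)
    else: x,y=x/z,y/z
    return np.array([s['cx']+s['fx']*x,s['cy']+s['fy']*y])
def crop(s,u0,v0,u1,v1,k,name):
    im=cv2.resize(s['image'][v0:v1,u0:u1,::-1],None,fx=k,fy=k,interpolation=cv2.INTER_CUBIC)
    cv2.imwrite(name,im)
E
python3 - <<'E'
from h import *
from station import vision
for n in ["scene","top"]:
    s=vision.snapshot(n); pickle.dump(s,open(n+'.pkl','wb'))
t=pickle.load(open('top.pkl','rb')); s=pickle.load(open('scene.pkl','rb'))
crop(t,310,160,410,270,5,'pics/t_mat.png')
crop(t,180,150,260,250,6,'pics/t_vise.png')
crop(s,200,140,330,250,6,'pics/s_mat.png')
crop(s,260,240,370,340,6,'pics/s_vise.png')
E
```

```text
(no output)
```

View pics/t_mat.png

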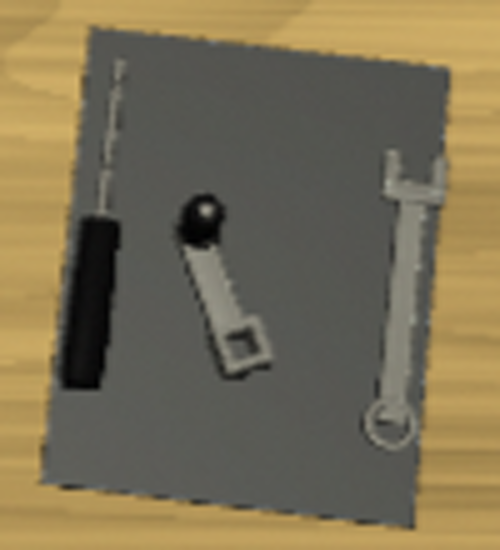

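View pics/t_vise.png

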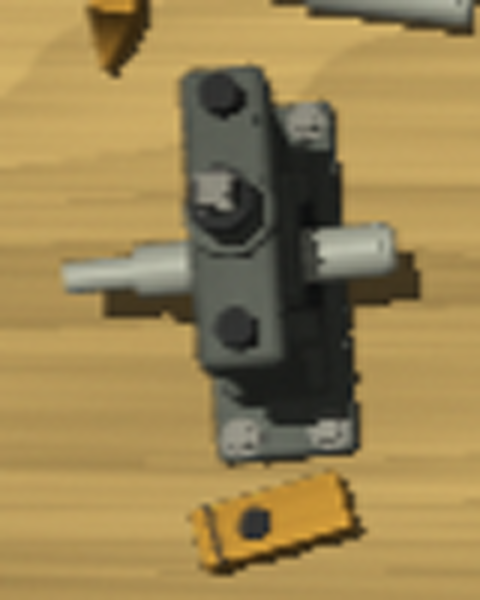

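View pics/s_mat.png

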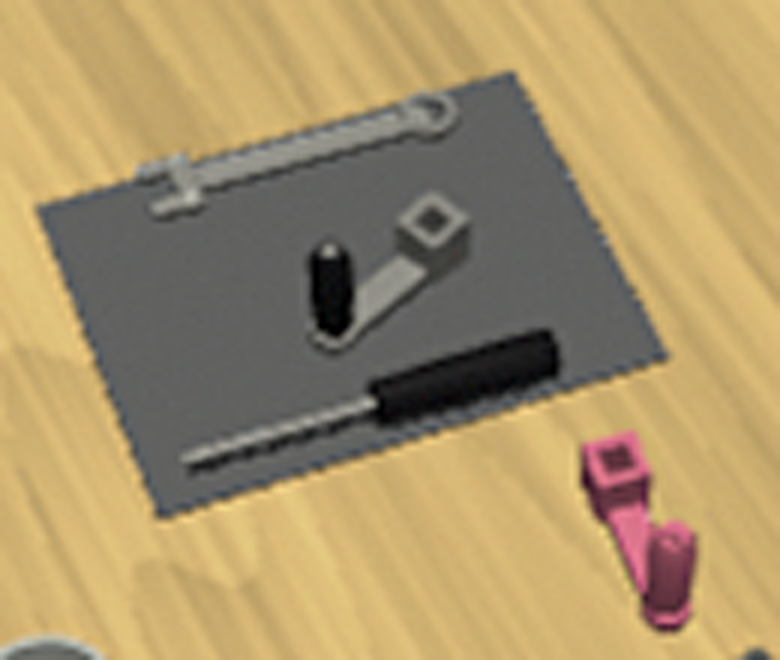

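View pics/s_vise.png

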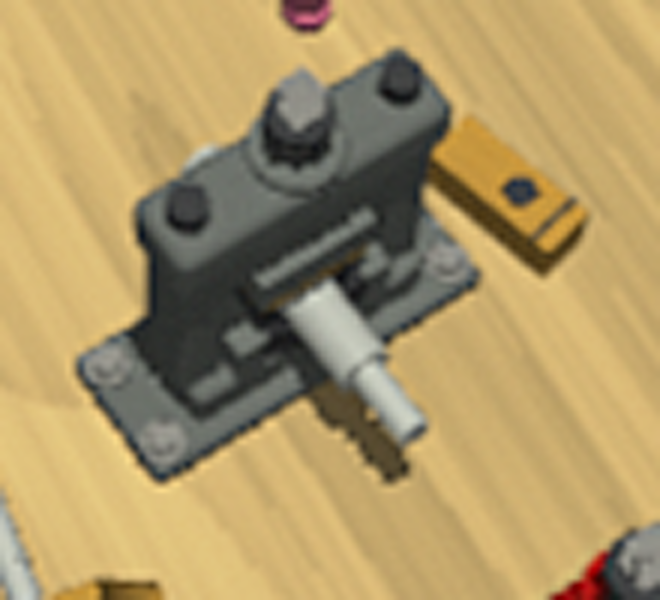

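```bash
python3 - <<'E'
from h import *
t=pickle.load(open('top.pkl','rb')); s=pickle.load(open('scene.pkl','rb'))
T=lambda u,v,k,u0,v0:(u/k+u0-0*.5,v/k+v0)
def tri(a,b):
    A=[];B=[]
    for c,p in((t,a),(s,b)):
        d=ray(c,*p);d/=np.linalg.norm(d);M=np.eye(3)-np.outer(d,d);A.append(M);B.append(M@c['xyz'])
    A=np.vstack(A);B=np.hstack(B);x=np.linalg.lstsq(A,B,rcond=None)[0];return x,np.linalg.norm(A@x-B)
m=(5,310,160);v=(6,180,150);sm=(6,200,140);sv=(6,260,240)
print('hub',onz(t,*T(243,344,*m),.036),tri(T(243,344,*m),T(433,221,*sm)))
print('knob',onz(t,*T(205,209,*m),.074),tri(T(205,209,*m),T(330,246,*sm)))
for p in [(92,27),(450,68),(414,526),(42,482)]: print('mat',onz(t,*T(*p,*m),.004))
print('spin',onz(t,*T(215,189,*v),.215),tri(T(215,189,*v),T(302,95,*sv)))
for p in [(222,96),(237,327)]: print('bolt',onz(t,*T(*p,*v),.165))
print('foot',[onz(t,*T(*p,*v),.01) for p in[(310,125),(331,432),(239,436)]])
E
```

```text
hub [ 0.48506427 -0.19364627  0.036     ] (array([ 0.48394386, -0.19280917,  0.03255539]), np.float64(0.0028658200163397467))
knob [ 0.55721481 -0.16757222  0.074     ] (array([ 0.55471063, -0.16576483,  0.07960634]), np.float64(0.002485916815578886))
mat [ 0.6828247  -0.10828122  0.004     ]
mat [ 0.66002582 -0.32498517  0.004     ]
mat [ 0.38352133 -0.29684855  0.004     ]
mat [ 0.40572736 -0.07912219  0.004     ]
spin [0.57820875 0.19811342 0.215     ] (array([0.57922175, 0.20128785, 0.20391149]), np.float64(0.002924083482224901))
bolt [0.63307884 0.2051321  0.165     ]
bolt [0.52711095 0.19391729 0.165     ]
foot [array([0.6602614 , 0.18550765, 0.01      ]), array([0.50346181, 0.16923668, 0.01      ]), array([0.50076912, 0.21489847, 0.01      ])]
```

```bash
python3 -m handwheel '[{"tx":0.03,"ty":-0.021},{"tx":0.04,"ty":-0.027},{"tx":0.04,"ty":-0.027},{"tx":0.04,"ty":-0.027},{"tx":0.04,"ty":-0.027},{"tx":0.04,"ty":-0.027},{"tx":0.04,"ty":-0.027},{"tx":0.03,"ty":-0.021}]'; python3 -m handwheel '[{"tx":0.03,"ty":-0.022},{"tx":0.033,"ty":-0.023,"turn":-0.1},{"turn":-0.14},{"turn":-0.14},{"turn":-0.14},{"turn":-0.14},{"turn":-0.14},{"turn":-0.14}]'; python3 - <<'E'
from h import *
from station import vision,status
w=vision.snapshot('wrist');pickle.dump(w,open('w1.pkl','wb'));crop(w,0,0,560,420,1,'pics/w1.png')
s=status.read_state();print(s['q'],s['ee_pos'],s['tcp_rot'],s['ft_force'],s['torque'])
E
```

```text
[-1.27609897e+00  2.20690570e-01  1.52684427e+00  8.62329866e-06
  1.39470846e+00 -1.26091323e-01] [ 0.25524656 -0.57028719  0.23093708] [[ 9.12767688e-01  4.08479026e-01 -1.80856572e-04]
 [ 4.08479056e-01 -9.12767479e-01  6.25063330e-04]
 [ 9.02452625e-05 -6.44413733e-04 -9.99999788e-01]] [ 1.56678614  0.38010288 -0.47002271] [0.01829083 0.00221827 0.01404169]invalid input at $[0]: expected keys tx, ty, tz, turn
invalid input at $[0]: expected keys tx, ty, tz, turn
```

View pics/w1.png

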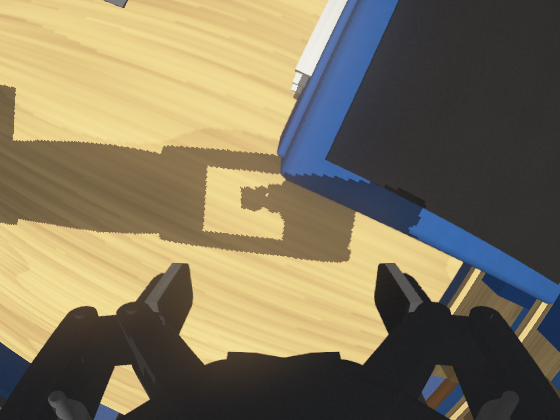

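The wrist view is unchanged because both moves were refused: every row needs all four keys. I'll send them again.

```bash
python3 -m handwheel '[{"tx":0.03,"ty":-0.021,"tz":0,"turn":0},{"tx":0.04,"ty":-0.027,"tz":0,"turn":0},{"tx":0.04,"ty":-0.027,"tz":0,"turn":0},{"tx":0.04,"ty":-0.027,"tz":0,"turn":0},{"tx":0.04,"ty":-0.027,"tz":0,"turn":0},{"tx":0.04,"ty":-0.027,"tz":0,"turn":0},{"tx":0.04,"ty":-0.027,"tz":0,"turn":0},{"tx":0.03,"ty":-0.021,"tz":0,"turn":0}]'; python3 -m handwheel '[{"tx":0.03,"ty":-0.022,"tz":0,"turn":0},{"tx":0.033,"ty":-0.023,"tz":0,"turn":-0.1},{"tx":0,"ty":0,"tz":0,"turn":-0.14},{"tx":0,"ty":0,"tz":0,"turn":-0.14},{"tx":0,"ty":0,"tz":0,"turn":-0.14},{"tx":0,"ty":0,"tz":0,"turn":-0.14},{"tx":0,"ty":0,"tz":0,"turn":-0.14},{"tx":0,"ty":0,"tz":0,"turn":-0.14}]'; python3 - <<'E'
from h import *
from station import vision,status
w=vision.snapshot('wrist');pickle.dump(w,open('w1.pkl','wb'));crop(w,0,0,560,420,1,'pics/w1b.png')
s=status.read_state();print(s['q'],s['ee_pos'],s['tcp_rot'],s['ft_force'],s['torque'])
E
```

```text
t: 1.1
ee_pos: [0.4468, -0.2593, 0.2315]
tcp_rot: [[0.912, 0.41, 0.001], [0.41, -0.912, 0.0], [0.001, 0.0, -1.0]]
ft_force: [-0.1, -1.0, -1.1]
opening: 0.0855
t: 1.9
ee_pos: [0.4849, -0.1949, 0.2313]
tcp_rot: [[0.203, 0.979, 0.0], [0.979, -0.203, -0.0], [-0.0, 0.0, -1.0]]
ft_force: [-0.2, 0.2, -0.2]
opening: 0.085
[-5.33103510e-01 -2.57250546e-02  1.79118906e+00 -4.39689405e-05
  1.37615598e+00 -3.35760139e-01] [ 0.48487063 -0.19487136  0.23130618] [[ 1.96056619e-01  9.80592576e-01 -4.54581594e-05]
 [ 9.80592577e-01 -1.96056620e-01 -2.32648260e-05]
 [-3.17256887e-05 -4.00147105e-05 -9.99999999e-01]] [ 0.57615616  0.16539184 -0.70226643] [-0.01225542  0.03113655 -0.00061175]
```

View pics/w1b.png

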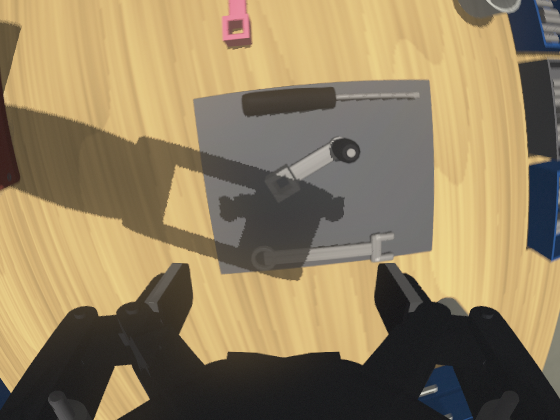

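```bash
python3 - <<'E'
from h import *
w=pickle.load(open('w1.pkl','rb'));w=dict(w);im=w['image'].astype(float);w['image']=np.clip(im*1.8,0,255).astype('uint8');crop(w,240,120,380,220,5,'pics/w1c.png')
E
```

```text
(no output)
```

View pics/w1c.png

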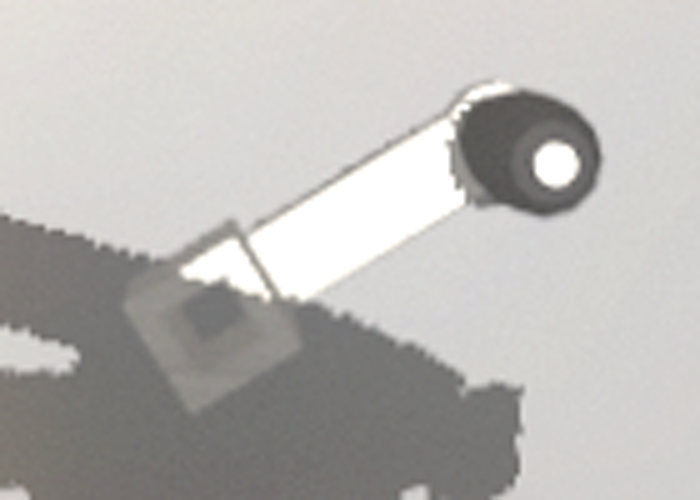

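```bash
python3 - <<'E'
from h import *
w=pickle.load(open('w1.pkl','rb'))
f=lambda u,v,z:onz(w,240+u/5,120+v/5,z,True)
C=[f(*p,.036) for p in[(123,302),(233,222),(302,345),(195,413)]]
print(C,np.mean(C,0)); 
for a,b in((0,1),(1,2),(2,3),(3,0)):
    d=C[b]-C[a];print(np.linalg.norm(d),np.degrees(np.arctan2(d[1],d[0])))
k=f(556,164,.074);h=np.mean(C,0);d=k-h;print(k,np.hypot(*d[:2]),np.degrees(np.arctan2(d[1],d[0])))
E
```

```text
[array([ 0.46684824, -0.18304956,  0.036     ]), array([ 0.49297989, -0.17104708,  0.036     ]), array([ 0.50209529, -0.19978074,  0.036     ]), array([ 0.47679107, -0.20983288,  0.036     ])] [ 0.48467862 -0.19092756  0.036     ]
0.028756260421767363 24.669702885539913
0.030144875256201607 -72.3990132360677
0.02722772670366498 -158.33445648112115
0.028569326647409413 110.36653766731455
[ 0.55511432 -0.16659387  0.074     ] 0.07452057232758956 19.05869200540108
```

```bash
python3 -m handwheel '[{"tx":0.001,"ty":0,"tz":0.02,"turn":-0.14},{"tx":0.001,"ty":0,"tz":0.03,"turn":-0.14},{"tx":0.001,"ty":0,"tz":0.03,"turn":-0.14},{"tx":0,"ty":0,"tz":0.04,"turn":-0.126},{"tx":0,"ty":0,"tz":0.03,"turn":0},{"tx":0,"ty":0,"tz":0.02,"turn":0},{"tx":0,"ty":0,"tz":0,"turn":0},{"tx":0,"ty":0,"tz":0,"turn":0}]' 0.06 20; python3 - <<'E'
from h import *
from station import vision,status
w=vision.snapshot('wrist');pickle.dump(w,open('w2.pkl','wb'));crop(w,0,0,560,420,1,'pics/w2.png')
s=status.read_state();print(s['q'],s['ee_pos'],s['opening'],np.degrees(np.arctan2(s['tcp_rot'][1,0],s['tcp_rot'][0,0])))
E
```

```text
t: 2.75
ee_pos: [0.4852, -0.192, 0.0616]
tcp_rot: [[-0.328, 0.945, -0.0], [0.945, 0.328, 0.0], [0.0, -0.0, -1.0]]
ft_force: [0.3, 0.5, 0.2]
opening: 0.06
[-5.27994035e-01  1.68198243e-01  1.92887414e+00  3.18167284e-05
  1.04278190e+00 -8.62869611e-01] [ 0.48598272 -0.19243568  0.06256367] 0.06022412708799166 109.18599713720107
```

View pics/w2.png

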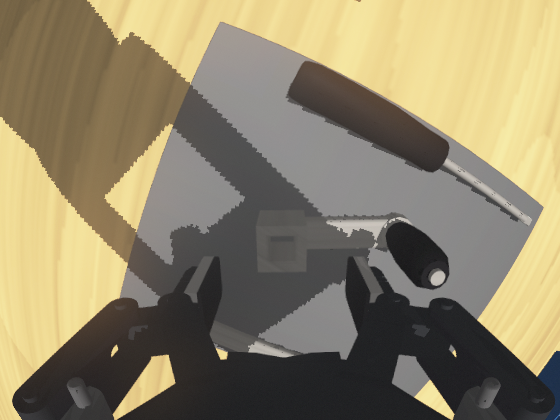

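```bash
python3 - <<'E'
from h import *
w=dict(pickle.load(open('w2.pkl','rb')));im=w['image'].astype(float);w['image']=np.clip(im*2,0,255).astype('uint8');crop(w,200,190,460,320,3,'pics/w2c.png')
E
```

```text
(no output)
```

View pics/w2c.png

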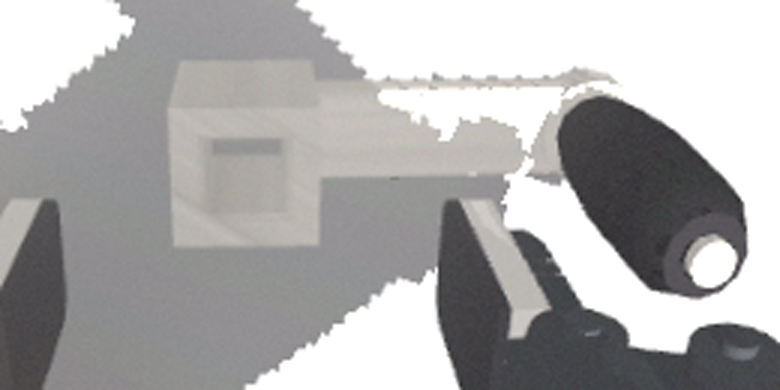

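```bash
python3 - <<'E'
from h import *
w=pickle.load(open('w2.pkl','rb'))
f=lambda u,v,z:onz(w,200+u/3,190+v/3,z,True)
C=[f(*p,.036) for p in[(168,109),(318,106),(320,245),(173,246)]]
print(np.mean(C,0)); 
for a,b in((0,1),(1,2),(2,3),(3,0)):
    d=C[b]-C[a];print(np.linalg.norm(d),np.degrees(np.arctan2(d[1],d[0])))
k=f(713,262,.074);h=np.mean(C,0);d=k-h;print(k,np.hypot(*d[:2]),np.degrees(np.arctan2(d[1],d[0])))
E
```

```text
[ 0.4841616 -0.1915143  0.036    ]
0.027277525842238852 20.49708835892987
0.028191843744242773 -68.55876241547318
0.028201804235645635 -160.24887055729292
0.027824613855283883 109.55528255866895
[ 0.55627776 -0.16663484  0.074     ] 0.07628713556742124 19.034002134591717
```

```bash
python3 -m handwheel '[{"tx":0,"ty":0,"tz":-0.035,"turn":0},{"tx":0,"ty":0,"tz":0,"turn":-0.135},{"tx":0,"ty":0,"tz":0,"turn":-0.145},{"tx":0,"ty":0,"tz":0,"turn":-0.145},{"tx":0,"ty":0,"tz":0,"turn":-0.145},{"tx":0,"ty":0,"tz":0,"turn":-0.145},{"tx":0,"ty":0,"tz":0,"turn":-0.145},{"tx":0,"ty":0,"tz":0,"turn":-0.145}]' 0.06 20;python3 -m handwheel '[{"tx":0,"ty":0,"tz":0,"turn":-0.145},{"tx":0,"ty":0,"tz":0,"turn":-0.145},{"tx":0,"ty":0,"tz":0,"turn":-0.145},{"tx":0,"ty":0,"tz":0,"turn":-0.145},{"tx":0.001,"ty":0.001,"tz":0.0,"turn":0},{"tx":0,"ty":0,"tz":0.03,"turn":0},{"tx":0,"ty":0,"tz":0.01,"turn":0},{"tx":0,"ty":0,"tz":0,"turn":0}]' 0.06 20; python3 - <<'E'
from h import *
from station import vision,status
w=vision.snapshot('wrist');pickle.dump(w,open('w3.pkl','wb'))
w=dict(w);im=w['image'].astype(float);w['image']=np.clip(im*1.8,0,255).astype('uint8')
crop(w,0,0,560,420,1,'pics/w3.png');crop(w,180,160,400,320,3.5,'pics/w3c.png')
s=status.read_state();print(s['q'],s['ee_pos'],s['opening'],np.degrees(np.arctan2(s['tcp_rot'][1,0],s['tcp_rot'][0,0])))
E
```

```text
t: 3.6
ee_pos: [0.4865, -0.1927, 0.0987]
tcp_rot: [[-0.975, 0.223, 0.003], [0.223, 0.975, -0.002], [-0.004, -0.001, -1.0]]
ft_force: [0.4, -0.5, 1.1]
opening: 0.0598
t: 4.4
ee_pos: [0.4826, -0.1906, 0.0552]
tcp_rot: [[-0.94, -0.341, -0.003], [-0.341, 0.94, 0.002], [0.002, 0.002, -1.0]]
ft_force: [-0.5, 0.2, -0.1]
opening: 0.06
[-5.28238920e-01  1.74197660e-01  1.93611013e+00  1.22630894e-05
  1.03259112e+00 -2.44732623e+00] [ 0.48345963 -0.19111639  0.05625126] 0.059888955428347296 -160.04473294837115
```

View pics/w3.png

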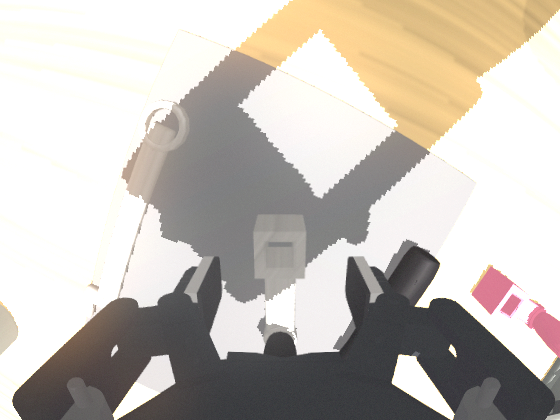

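View pics/w3c.png

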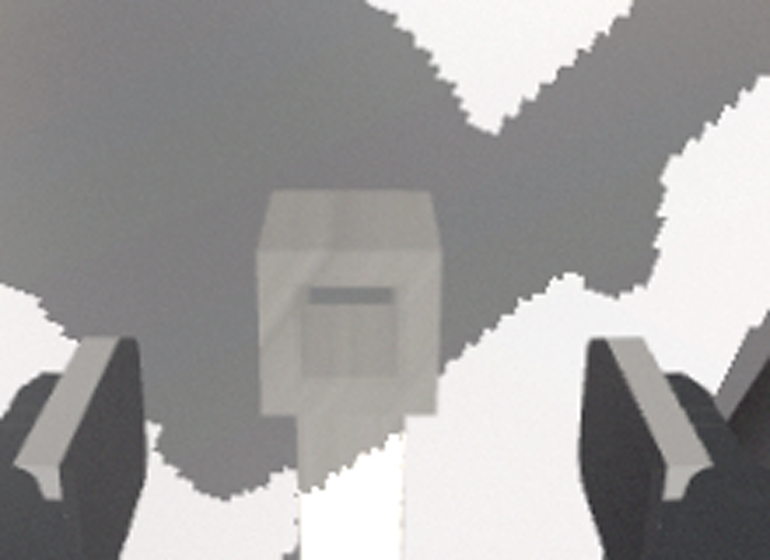

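```bash
python3 - <<'E'
from h import *
w=pickle.load(open('w3.pkl','rb'))
f=lambda u,v,z:onz(w,180+u/3.5,160+v/3.5,z,True)
C=[f(*p,.036) for p in[(257,250),(442,250),(437,414),(261,414)]]
print(np.mean(C,0)); 
for a,b in((0,1),(1,2),(2,3),(3,0)):
    d=C[b]-C[a];print(np.linalg.norm(d),np.degrees(np.arctan2(d[1],d[0])))
E
```

```text
[ 0.48363181 -0.19129732  0.036     ]
0.027883838111328392 109.97786052978857
0.02782147744877497 19.822912750552742
0.02807002452569787 -69.97920973371212
0.027843634825370077 -160.56008415106726
```

```bash
python3 -m handwheel '[{"tx":0,"ty":0,"tz":0.01,"turn":0},{"tx":0,"ty":0,"tz":0.02,"turn":0},{"tx":0,"ty":0,"tz":0.015,"turn":0},{"tx":0,"ty":0,"tz":0.007,"turn":0},{"tx":0,"ty":0,"tz":0,"turn":0},{"tx":0,"ty":0,"tz":0,"turn":0},{"tx":0,"ty":0,"tz":0,"turn":0},{"tx":0,"ty":0,"tz":0,"turn":0}]' 0.045 20;python3 -m handwheel '[{"tx":0,"ty":0,"tz":0,"turn":0},{"tx":0,"ty":0,"tz":0,"turn":0},{"tx":0,"ty":0,"tz":0,"turn":0},{"tx":0,"ty":0,"tz":0,"turn":0},{"tx":0,"ty":0,"tz":0,"turn":0},{"tx":0,"ty":0,"tz":0,"turn":0},{"tx":0,"ty":0,"tz":0,"turn":0},{"tx":0,"ty":0,"tz":0,"turn":0}]' 0.02 60; python3 - <<'E'
from h import *
from station import vision,status
w=vision.snapshot('wrist');pickle.dump(w,open('w4.pkl','wb'))
w=dict(w);im=w['image'].astype(float);w['image']=np.clip(im*1.8,0,255).astype('uint8')
crop(w,180,210,400,370,3.5,'pics/w4c.png')
s=status.read_state();print(s['q'],s['ee_pos'],s['opening'],np.degrees(np.arctan2(s['tcp_rot'][1,0],s['tcp_rot'][0,0])),s['ft_force'],s['torque'])
E
```

```text
t: 5.25
ee_pos: [0.4845, -0.1917, 0.0051]
tcp_rot: [[-0.939, -0.343, 0.001], [-0.343, 0.939, -0.001], [-0.001, -0.001, -1.0]]
ft_force: [-0.4, -0.5, -0.5]
opening: 0.045
t: 6.05
ee_pos: [0.4844, -0.1918, 0.005]
tcp_rot: [[-0.939, -0.343, 0.001], [-0.343, 0.939, -0.001], [-0.001, -0.001, -1.0]]
ft_force: [-0.2, 0.2, 5.8]
opening: 0.0276
[-5.28301228e-01  2.63081375e-01  1.94892042e+00 -1.27787482e-04
  9.28256792e-01 -2.44918855e+00] [ 0.4844368  -0.1917674   0.00503313] 0.02711085686876178 -159.93685584297458 [-0.68431873 -0.56998628  5.88288097] [-0.04171973  0.08787384 -0.02628617]
```

View pics/w4c.png

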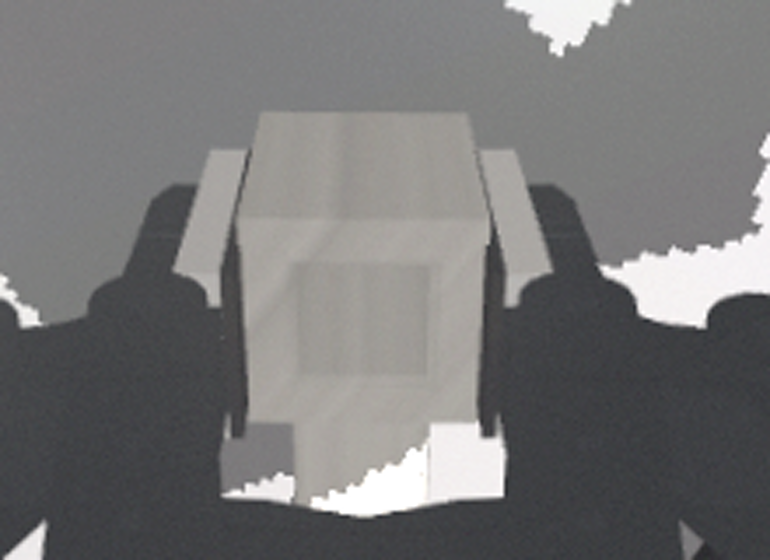

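```bash
python3 -m handwheel '[{"tx":0,"ty":0,"tz":-0.01,"turn":0},{"tx":0,"ty":0,"tz":-0.025,"turn":0},{"tx":0,"ty":0,"tz":-0.04,"turn":0},{"tx":0,"ty":0,"tz":-0.045,"turn":0},{"tx":0,"ty":0,"tz":-0.045,"turn":0},{"tx":0,"ty":0,"tz":-0.045,"turn":0},{"tx":0,"ty":0,"tz":-0.04,"turn":0},{"tx":0,"ty":0,"tz":-0.02,"turn":0}]' 0.02 60;python3 -m handwheel '[{"tx":-0.01,"ty":0.015,"tz":0,"turn":0},{"tx":-0.02,"ty":0.03,"tz":0,"turn":0},{"tx":-0.025,"ty":0.04,"tz":0,"turn":0},{"tx":-0.025,"ty":0.04,"tz":0,"turn":0},{"tx":-0.025,"ty":0.04,"tz":0,"turn":0},{"tx":-0.025,"ty":0.04,"tz":0,"turn":0},{"tx":-0.02,"ty":0.03,"tz":0,"turn":0},{"tx":-0.01,"ty":0.015,"tz":0,"turn":0}]' 0.02 60; python3 -m handwheel '[{"tx":0,"ty":0,"tz":0,"turn":0},{"tx":0,"ty":0,"tz":0,"turn":0},{"tx":0,"ty":0,"tz":0,"turn":0},{"tx":0,"ty":0,"tz":0,"turn":0},{"tx":0,"ty":0,"tz":0,"turn":0},{"tx":0,"ty":0,"tz":0,"turn":0},{"tx":0,"ty":0,"tz":0,"turn":0},{"tx":0,"ty":0,"tz":0,"turn":0}]'; python3 - <<'E'
from h import *
from station import vision,status
w=vision.snapshot('wrist');pickle.dump(w,open('w5.pkl','wb'))
w=dict(w);im=w['image'].astype(float);w['image']=np.clip(im*1.3,0,255).astype('uint8')
crop(w,0,0,560,420,1.4,'pics/w5.png')
s=status.read_state();print(s['q'],s['ee_pos'],s['opening'],np.degrees(np.arctan2(s['tcp_rot'][1,0],s['tcp_rot'][0,0])),s['ft_force'],s['torque'])
E
```

```text
t: 6.9
ee_pos: [0.4846, -0.1917, 0.2787]
tcp_rot: [[-0.939, -0.343, 0.004], [-0.343, 0.939, -0.002], [-0.003, -0.004, -1.0]]
ft_force: [0.6, -0.2, -2.2]
opening: 0.0272
t: 7.7
ee_pos: [0.5475, 0.1017, 0.2736]
tcp_rot: [[-0.938, -0.346, -0.002], [-0.346, 0.938, 0.001], [0.002, 0.002, -1.0]]
ft_force: [-0.4, -0.5, -2.7]
opening: 0.027
t: 8.5
ee_pos: [0.5484, 0.0982, 0.2743]
tcp_rot: [[-0.939, -0.343, 0.0], [-0.343, 0.939, 0.0], [-0.0, 0.0, -1.0]]
ft_force: [0.2, -0.4, -3.5]
opening: 0.0271
[ 3.57580091e-02  3.23524315e-02  1.65222401e+00  2.96460513e-05
  1.45695146e+00 -1.88506560e+00] [0.54838201 0.09827753 0.27434043] 0.026987244605967506 -159.94510698580524 [-0.01286235 -0.14494984 -3.14856853] [-0.00690893  0.05375936  0.01233574]
```

View pics/w5.png

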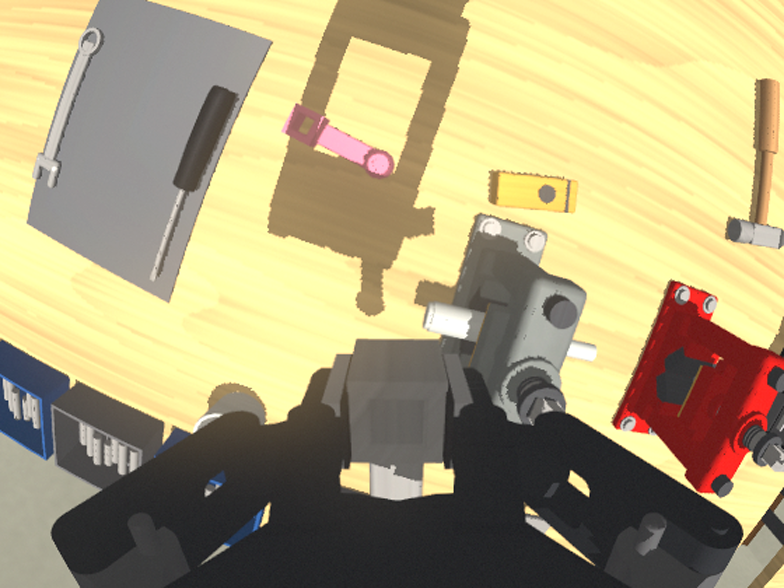

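```bash
python3 -m handwheel '[{"tx":-0.012,"ty":0.013,"tz":0,"turn":0},{"tx":-0.025,"ty":0.027,"tz":0,"turn":0},{"tx":-0.025,"ty":0.027,"tz":0,"turn":0},{"tx":-0.025,"ty":0.028,"tz":0,"turn":0},{"tx":-0.025,"ty":0.028,"tz":0,"turn":0},{"tx":-0.012,"ty":0.013,"tz":0,"turn":0},{"tx":0,"ty":0,"tz":0,"turn":-0.13},{"tx":0,"ty":0,"tz":0,"turn":-0.14}]';python3 -m handwheel '[{"tx":0,"ty":0,"tz":0,"turn":-0.14},{"tx":0,"ty":0,"tz":0,"turn":-0.14},{"tx":0,"ty":0,"tz":0,"turn":-0.14},{"tx":0,"ty":0,"tz":0,"turn":0},{"tx":0,"ty":0,"tz":0,"turn":0},{"tx":0,"ty":0,"tz":0,"turn":0},{"tx":0,"ty":0,"tz":0,"turn":0},{"tx":0,"ty":0,"tz":0,"turn":0}]';  python3 - <<'E'
from h import *
from station import vision,status
w=vision.snapshot('wrist');pickle.dump(w,open('w6.pkl','wb'))
crop(w,0,0,560,420,1.4,'pics/w6.png')
s=status.read_state();print(s['q'],s['ee_pos'],s['opening'],np.degrees(np.arctan2(s['tcp_rot'][1,0],s['tcp_rot'][0,0])),s['ft_force'],s['torque'])
E
```

```text
t: 9.35
ee_pos: [0.6181, 0.2708, 0.2734]
tcp_rot: [[-0.81, -0.587, -0.001], [-0.587, 0.81, 0.0], [0.001, 0.001, -1.0]]
ft_force: [0.3, 0.0, -2.9]
opening: 0.0273
t: 10.15
ee_pos: [0.6182, 0.2687, 0.2743]
tcp_rot: [[-0.507, -0.862, -0.0], [-0.862, 0.507, 0.0], [-0.0, 0.0, -1.0]]
ft_force: [-0.2, -0.4, -2.5]
opening: 0.0272
[ 2.93039354e-01  3.14629973e-01  1.33297150e+00  1.51131238e-05
  1.49395845e+00 -2.31708459e+00] [0.61820669 0.26863406 0.27432459] 0.026988719090362465 -120.4509806969264 [-0.16261415 -0.28498786 -2.42776127] [-0.14433961  0.00694961  0.00041331]
```

View pics/w6.png

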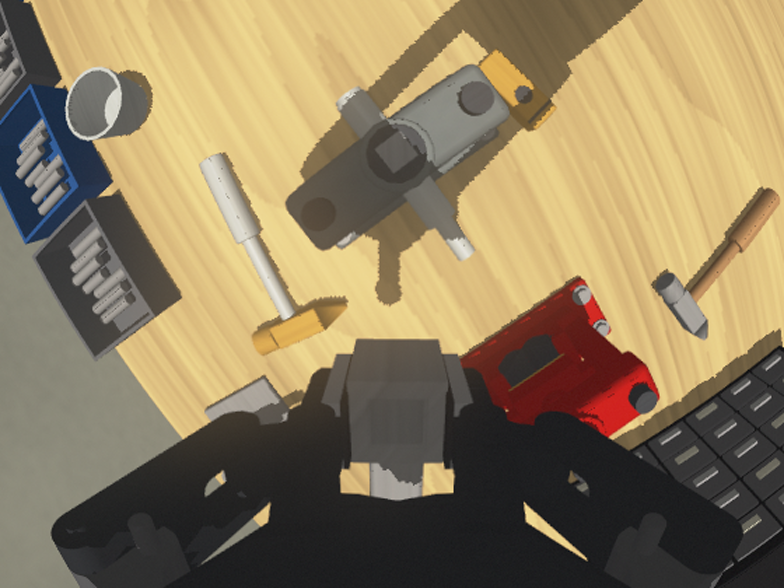

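```bash
python3 - <<'E'
from h import *
w=dict(pickle.load(open('w6.pkl','rb')));im=w['image'].astype(float);w['image']=np.clip(im*2,0,255).astype('uint8');crop(w,250,80,320,140,10,'pics/w6c.png')
E
```

View pics/w6c.png

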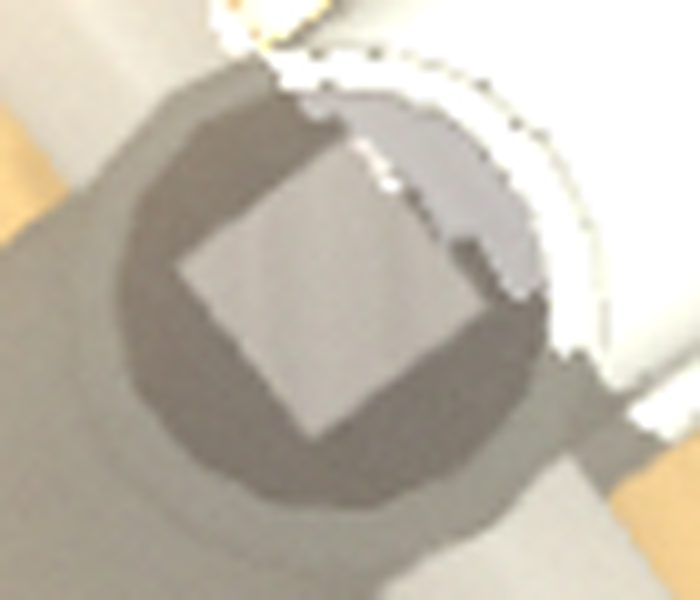

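```bash
python3 - <<'E'
from h import *
w=pickle.load(open('w6.pkl','rb'))
for z in(.215,.2125):
    f=lambda u,v,z:onz(w,250+u/10,80+v/10,z,True)
    C=[f(*p,z) for p in[(176,266),(345,135),(487,306),(315,440)]]
    print(np.mean(C,0)); 
    for a,b in((0,1),(1,2),(2,3),(3,0)):
        d=C[b]-C[a];print(np.linalg.norm(d),np.degrees(np.arctan2(d[1],d[0])))
# collar ellipse center
print('collar',f((118+548)/2,(85+508)/2,.193))
print(w['xyz'])
E
```

```text
[0.57854882 0.20229906 0.215     ]
0.0131069749825628 -172.19746134437443
0.013682412675650017 98.94936685308794
0.013417129003653057 8.118524341164584
0.013753714271674683 -82.3478570199975
[0.57850242 0.20222194 0.2125    ]
0.013269603170243387 -172.19746134437443
0.013852180755584444 98.94936685308753
0.013583605507700913 8.118524341164582
0.013924367044633673 -82.3478570199976
collar [0.57836705 0.20230656 0.193     ]
[0.58228884 0.20851466 0.41648683]
```

```bash
python3 - <<'E'
from h import *
w=dict(pickle.load(open('w6.pkl','rb')));im=w['image'].astype(float);w['image']=np.clip(im*3.5,0,255).astype('uint8');crop(w,230,230,340,360,5,'pics/w6d.png')
w=pickle.load(open('w4.pkl','rb'))
C=[onz(w,180+u/3.5,210+v/3.5,.036,True) for u,v in[(238,219),(490,219),(478,421),(246,421)]]
d=np.mean(C,0)-[0.4844,-.1918,.036];a=np.radians(200.06)
print(np.mean(C,0),d[:2]@[np.cos(a),np.sin(a)],d[:2]@[np.sin(a),-np.cos(a)],[np.linalg.norm(C[i]-C[i-1]) for i in range(4)])
E
```

```text
[ 0.48370858 -0.19091065  0.036     ] 0.00034442601198909624 0.0010725618258228288 [np.float64(0.027663758190780242), np.float64(0.027545798487022793), np.float64(0.027651557125204514), np.float64(0.027869120457986372)]
```

View pics/w6d.png

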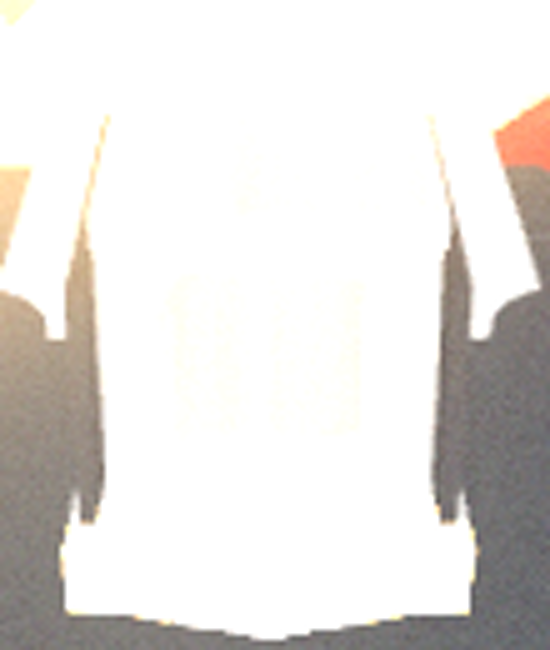

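```bash
python3 -m handwheel '[{"tx":0.017,"ty":0,"tz":0,"turn":0},{"tx":0.03,"ty":0,"tz":0,"turn":0},{"tx":0.02,"ty":0,"tz":0,"turn":0},{"tx":0.01,"ty":-0.001,"tz":0,"turn":0.1},{"tx":0,"ty":0,"tz":0,"turn":0.14},{"tx":0,"ty":0,"tz":0,"turn":0.14},{"tx":0,"ty":0,"tz":0,"turn":0.14},{"tx":0,"ty":0,"tz":0,"turn":0.14}]';python3 -m handwheel '[{"tx":0,"ty":0,"tz":0,"turn":0.14},{"tx":0,"ty":0,"tz":0.01,"turn":0.098},{"tx":0,"ty":0,"tz":0.02,"turn":0},{"tx":0,"ty":0,"tz":0.01,"turn":0},{"tx":0,"ty":0,"tz":0.007,"turn":0},{"tx":0,"ty":0,"tz":0,"turn":0},{"tx":0,"ty":0,"tz":0,"turn":0},{"tx":0,"ty":0,"tz":0,"turn":0}]';  python3 - <<'E'
from h import *
from station import vision,status
w=vision.snapshot('wrist');pickle.dump(w,open('w7.pkl','wb'))
t=vision.snapshot('scene');pickle.dump(t,open('s7.pkl','wb'))
crop(t,250,190,390,310,5.5,'pics/s7.png')
crop(w,0,0,560,420,1.4,'pics/w7.png')
s=status.read_state();print(s['q'],s['ee_pos'],s['opening'],np.degrees(np.arctan2(s['tcp_rot'][1,0],s['tcp_rot'][0,0])),s['ft_force'],s['torque'])
E
```

```text
t: 11.0
ee_pos: [0.5801, 0.2016, 0.2745]
tcp_rot: [[-0.931, -0.365, 0.0], [-0.365, 0.931, 0.0], [-0.0, 0.0, -1.0]]
ft_force: [-0.4, 0.2, -2.5]
opening: 0.0272
t: 11.8
ee_pos: [0.5807, 0.2019, 0.2284]
tcp_rot: [[-0.99, -0.142, 0.002], [-0.142, 0.99, 0.0], [-0.002, 0.0, -1.0]]
ft_force: [-0.0, -0.2, -2.9]
opening: 0.0273
[ 2.06389808e-01  1.96755746e-01  1.55970219e+00  2.87574507e-05
  1.38362247e+00 -1.50665623e+00] [0.58053628 0.20186146 0.2282558 ] 0.02685214782825157 -171.85000291720849 [-0.89652884  0.9119909  -1.84492519] [-0.0262053   0.10160563 -0.00036742]
```

View pics/w7.png

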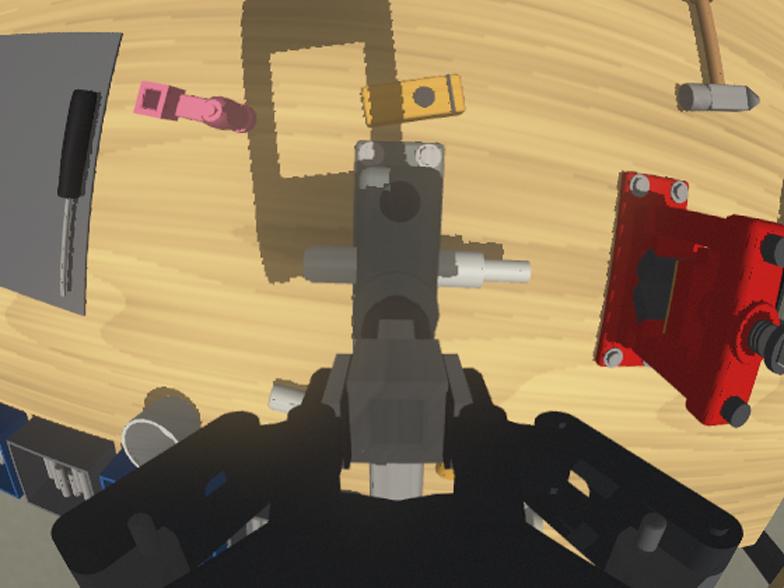

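View pics/s7.png

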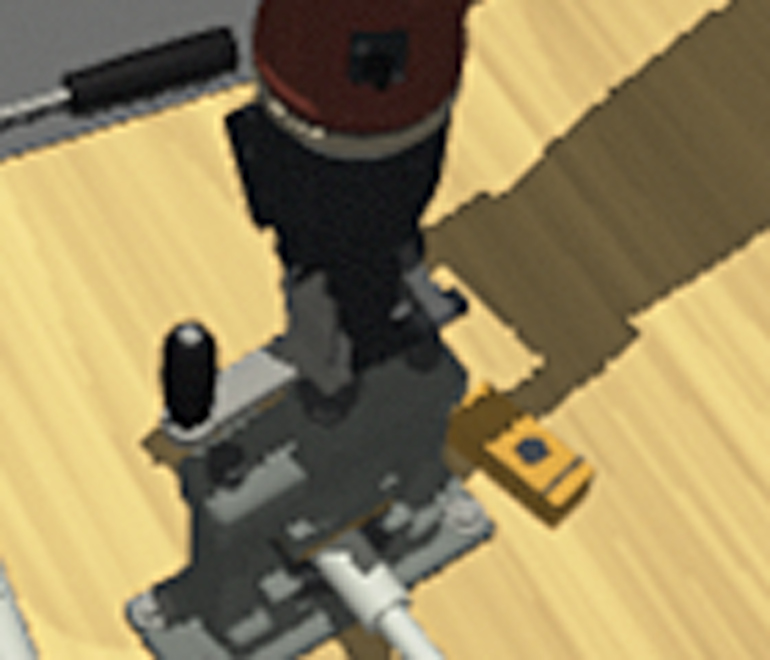

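```bash
python3 - <<'E'
from h import *
w=dict(pickle.load(open('w7.pkl','rb')));im=w['image'].astype(float);w['image']=np.clip(im*3,0,255).astype('uint8');crop(w,230,180,340,350,4,'pics/w7c.png')
for x in [(-.007,-.0076),(.007,)]:pass
p=lambda q:(proj(w,q,True)-[230,180])*4
a=np.radians(188.15);X=np.array([np.cos(a),np.sin(a),0]);Y=np.array([np.sin(a),-np.cos(a),0])
T=np.array([.5805,.2019,.2275])
for n,dx,dy in(('u+',.014,.014),('u-',.014,-.014)): print(n,p(T+X*dx+Y*dy-[0,0,.001]))
S=np.array([.5785,.2022,.193])
for dy in(.007,-.007): print('sp',p(S+X*.007+Y*dy),p(S+X*.007+Y*dy+[0,0,.0195]))
E
```

```text
u+ [324.13550673 247.65206471]
u- [ 89.06069049 247.27350998]
sp [260.05204591 195.42103597] [265.21262448 244.57280582]
sp [163.14044941 195.28778031] [157.76287687 244.42473001]
```

View pics/w7c.png

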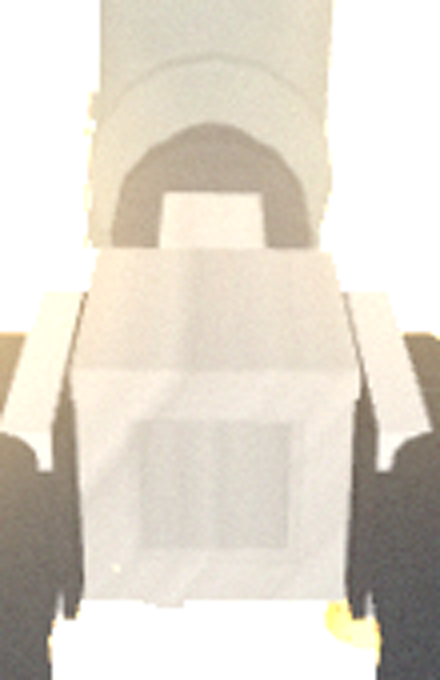

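```bash
python3 -m handwheel '[{"tx":0.001,"ty":-0.0005,"tz":0.003,"turn":0},{"tx":0,"ty":0,"tz":0.003,"turn":0},{"tx":0,"ty":0,"tz":0.003,"turn":0},{"tx":0,"ty":0,"tz":0.002,"turn":0},{"tx":0,"ty":0,"tz":0.002,"turn":0},{"tx":0,"ty":0,"tz":0.001,"turn":0},{"tx":0,"ty":0,"tz":0.001,"turn":0},{"tx":0,"ty":0,"tz":0,"turn":0}]';  python3 - <<'E'
from h import *
from station import vision,status
s=status.read_state();print(s['ee_pos'],s['opening'],s['ft_force'],s['torque'])
E
```

```text
t: 12.7
ee_pos: [0.5791, 0.2011, 0.2122]
tcp_rot: [[-0.99, -0.142, -0.0], [-0.142, 0.99, 0.0], [0.0, 0.0, -1.0]]
ft_force: [0.3, -0.0, -2.1]
opening: 0.0269
[0.57910904 0.2011019  0.21217474] 0.02693264322078226 [ 0.33715539 -0.03880277 -2.05622997] [0.00882805 0.10307989 0.0280232 ]
```

```bash
python3 -m handwheel '[{"tx":0,"ty":0,"tz":0.001,"turn":0},{"tx":0,"ty":0,"tz":0.001,"turn":0},{"tx":0,"ty":0,"tz":0.001,"turn":0},{"tx":0,"ty":0,"tz":0.001,"turn":0},{"tx":0,"ty":0,"tz":0.001,"turn":0},{"tx":0,"ty":0,"tz":0,"turn":0},{"tx":0,"ty":0,"tz":0,"turn":0},{"tx":0,"ty":0,"tz":0,"turn":0}]';  python3 - <<'E'
from h import *
from station import vision,status
s=status.read_state();print(s['ee_pos'],s['opening'],s['ft_force'],s['torque'])
E
```

```text
t: 13.5
ee_pos: [0.5792, 0.2011, 0.2074]
tcp_rot: [[-0.99, -0.142, 0.0], [-0.142, 0.99, 0.0], [-0.0, 0.0, -1.0]]
ft_force: [-0.5, -0.1, -2.1]
opening: 0.0274
[0.57919671 0.20110596 0.20736863] 0.027413601920088425 [-0.50253881 -0.10169801 -2.14046907] [-0.01221182  0.08830829  0.00741606]
```

```bash
python3 -m handwheel '[{"tx":0,"ty":0,"tz":0.002,"turn":0},{"tx":0,"ty":0,"tz":0.002,"turn":0},{"tx":0,"ty":0,"tz":0.002,"turn":0},{"tx":0,"ty":0,"tz":0.002,"turn":0},{"tx":0,"ty":0,"tz":0.001,"turn":0},{"tx":0,"ty":0,"tz":0.001,"turn":0},{"tx":0,"ty":0,"tz":0,"turn":0},{"tx":0,"ty":0,"tz":0,"turn":0}]';python3 -m handwheel '[{"tx":0,"ty":0,"tz":0.0005,"turn":0},{"tx":0,"ty":0,"tz":0.0005,"turn":0},{"tx":0,"ty":0,"tz":0.0005,"turn":0},{"tx":0,"ty":0,"tz":0.0005,"turn":0},{"tx":0,"ty":0,"tz":0,"turn":0},{"tx":0,"ty":0,"tz":0,"turn":0},{"tx":0,"ty":0,"tz":0,"turn":0},{"tx":0,"ty":0,"tz":0,"turn":0}]';  python3 - <<'E'
from h import *
from station import vision,status
s=status.read_state();print(s['ee_pos'],s['opening'],s['ft_force'],s['torque'])
E
```

```text
t: 14.3
ee_pos: [0.5792, 0.2011, 0.1973]
tcp_rot: [[-0.99, -0.142, 0.0], [-0.142, 0.99, 0.0], [-0.0, 0.0, -1.0]]
ft_force: [0.2, -0.3, -2.3]
opening: 0.0271
t: 15.1
ee_pos: [0.5792, 0.2011, 0.1954]
tcp_rot: [[-0.99, -0.142, 0.0], [-0.142, 0.99, 0.0], [-0.0, 0.0, -1.0]]
ft_force: [-0.4, 0.5, -3.4]
opening: 0.0272
[0.57919782 0.20111671 0.19535819] 0.0271585707669336 [-0.36083498  0.54606654 -3.39710797] [-0.01920708  0.07685596  0.02972474]
```

```bash
python3 -m handwheel '[{"tx":0,"ty":0,"tz":0.0005,"turn":0},{"tx":0,"ty":0,"tz":0.0005,"turn":0},{"tx":0,"ty":0,"tz":0.0005,"turn":0},{"tx":0,"ty":0,"tz":0,"turn":0},{"tx":0,"ty":0,"tz":0,"turn":0},{"tx":0,"ty":0,"tz":0,"turn":0},{"tx":0,"ty":0,"tz":0,"turn":0},{"tx":0,"ty":0,"tz":0,"turn":0}]';  python3 - <<'E'
from h import *
from station import vision,status
s=status.read_state();print(s['ee_pos'],s['opening'],s['ft_force'],s['torque'])
E
```

```text
t: 15.9
ee_pos: [0.5792, 0.2011, 0.1938]
tcp_rot: [[-0.99, -0.142, 0.0], [-0.142, 0.99, 0.0], [-0.0, 0.0, -1.0]]
ft_force: [0.2, -0.9, -3.5]
opening: 0.0272
[0.57915059 0.20113145 0.19381402] 0.02719202075945191 [ 0.22978382 -0.87074827 -3.46980897] [-0.06262649  0.15608392  0.02632984]
```

```bash
python3 -m handwheel '[{"tx":0,"ty":0,"tz":0.0005,"turn":0},{"tx":0,"ty":0,"tz":0.0005,"turn":0},{"tx":0,"ty":0,"tz":0,"turn":0},{"tx":0,"ty":0,"tz":0,"turn":0},{"tx":0,"ty":0,"tz":0,"turn":0},{"tx":0,"ty":0,"tz":0,"turn":0},{"tx":0,"ty":0,"tz":0,"turn":0},{"tx":0,"ty":0,"tz":0,"turn":0}]';  python3 - <<'E'
from h import *
from station import vision,status
s=status.read_state();print(s['ee_pos'],s['opening'],s['ft_force'],s['torque'])
E
```

```text
t: 16.7
ee_pos: [0.5792, 0.2011, 0.1931]
tcp_rot: [[-0.99, -0.142, 0.0], [-0.142, 0.99, 0.0], [-0.0, -0.0, -1.0]]
ft_force: [-1.1, -0.9, 0.8]
opening: 0.0274
[0.57924519 0.20110413 0.19307593] 0.027408694197596287 [-1.13738642 -0.8553741   0.76478492] [-0.02187571  0.27515218  0.00681575]
```

```bash
python3 -m handwheel '[{"tx":0,"ty":0,"tz":0.0005,"turn":0},{"tx":0,"ty":0,"tz":0.0003,"turn":0},{"tx":0,"ty":0,"tz":0,"turn":0},{"tx":0,"ty":0,"tz":0,"turn":0},{"tx":0,"ty":0,"tz":0,"turn":0},{"tx":0,"ty":0,"tz":0,"turn":0},{"tx":0,"ty":0,"tz":0,"turn":0},{"tx":0,"ty":0,"tz":0,"turn":0}]';  python3 - <<'E'
from h import *
from station import vision,status
s=status.read_state();print(s['ee_pos'],s['opening'],s['ft_force'],s['torque'])
w=vision.snapshot('wrist');w['image']=np.clip(w['image']*2.5,0,255).astype('uint8');crop(w,230,180,340,330,4,'pics/w8c.png')
t=vision.snapshot('scene');crop(t,250,190,390,310,5.5,'pics/s8.png')
E
```

```text
t: 17.5
ee_pos: [0.5793, 0.2012, 0.193]
tcp_rot: [[-0.99, -0.142, 0.001], [-0.142, 0.99, 0.0], [-0.001, 0.0, -1.0]]
ft_force: [-3.1, -0.9, 5.0]
opening: 0.0275
[0.57931977 0.20116212 0.19301825] 0.02745149567272068 [-3.07854661 -0.93454214  4.97562222] [-0.12924499  0.67281307 -0.05745744]
```

View pics/s8.png

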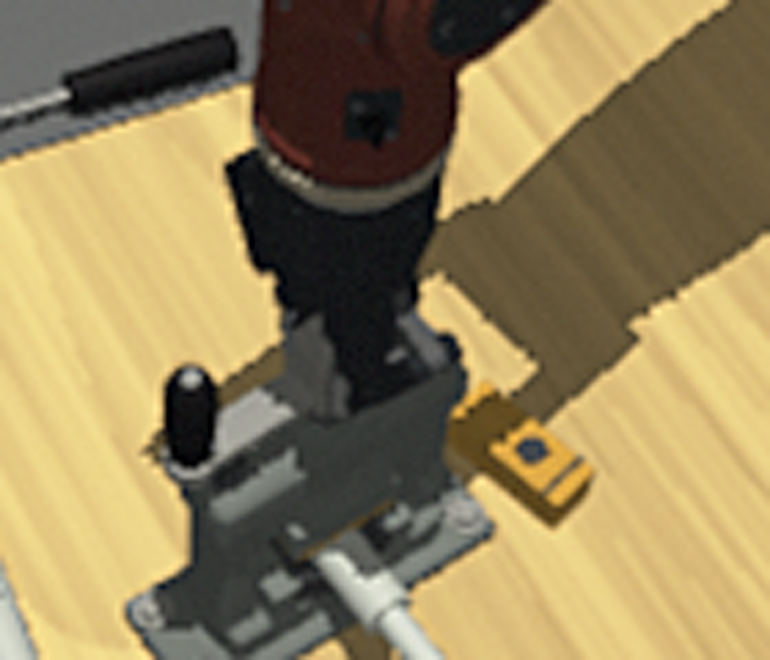

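View pics/w8c.png

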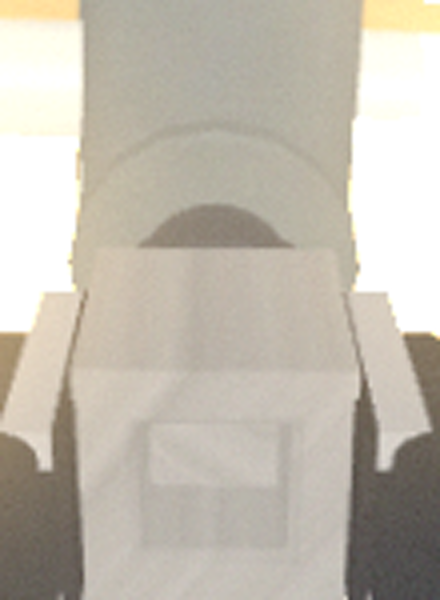

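```bash
python3 -m handwheel '[{"tx":0,"ty":0,"tz":-0.0002,"turn":0.05},{"tx":0,"ty":0,"tz":0.0001,"turn":0.1},{"tx":0,"ty":0,"tz":0.00018,"turn":0.14},{"tx":0,"ty":0,"tz":0.00018,"turn":0.14},{"tx":0,"ty":0,"tz":0.00018,"turn":0.14},{"tx":0,"ty":0,"tz":0.00018,"turn":0.14},{"tx":0,"ty":0,"tz":0.00018,"turn":0.14},{"tx":0,"ty":0,"tz":0.00018,"turn":0.14}]';  python3 - <<'E'
from h import *
from station import vision,status
s=status.read_state();print(s['q'][5],s['ee_pos'],s['opening'],s['ft_force'],s['torque'],np.degrees(np.arctan2(s['tcp_rot'][1,0],s['tcp_rot'][0,0])))
E
```

```text
t: 18.4
ee_pos: [0.5791, 0.2009, 0.1919]
tcp_rot: [[-0.658, 0.753, 0.0], [0.753, 0.658, -0.0], [-0.0, -0.0, -1.0]]
ft_force: [-3.9, -1.8, 5.7]
opening: 0.0274
-0.5120633398658838 [0.57909024 0.20093839 0.19192355] 0.02744313550091344 [-3.94311837 -1.84934365  5.71922985] [-0.2627197   0.74733502  0.30369244] 131.12978062999215
```

```bash
python3 -m handwheel '[{"tx":0,"ty":0,"tz":0,"turn":0.14},{"tx":0,"ty":0,"tz":0.00018,"turn":0.14},{"tx":0,"ty":0,"tz":0.00018,"turn":0.14},{"tx":0,"ty":0,"tz":0.00018,"turn":0.14},{"tx":0,"ty":0,"tz":0.00018,"turn":0.14},{"tx":0,"ty":0,"tz":0.00018,"turn":0.14},{"tx":0,"ty":0,"tz":0.00018,"turn":0.14},{"tx":0,"ty":0,"tz":0.00018,"turn":0.14}]';  python3 - <<'E'
from h import *
from station import vision,status
s=status.read_state();print(s['q'][5],s['ee_pos'],s['opening'],s['ft_force'],s['torque'],np.degrees(np.arctan2(s['tcp_rot'][1,0],s['tcp_rot'][0,0])))
t=vision.snapshot('scene');crop(t,250,190,390,310,5.5,'pics/s9.png')
E
```

```text
t: 19.2
ee_pos: [0.5789, 0.2009, 0.1905]
tcp_rot: [[0.391, 0.92, -0.0], [0.92, -0.391, -0.001], [-0.001, -0.0, -1.0]]
ft_force: [-4.6, -1.8, 6.1]
opening: 0.0272
0.6079173912268161 [0.57885086 0.20091959 0.19049274] 0.027197981473943797 [-4.60614646 -1.78599047  6.14926913] [-0.27071897  0.80525813  0.25401923] 66.95922980670375
```

View pics/s9.png

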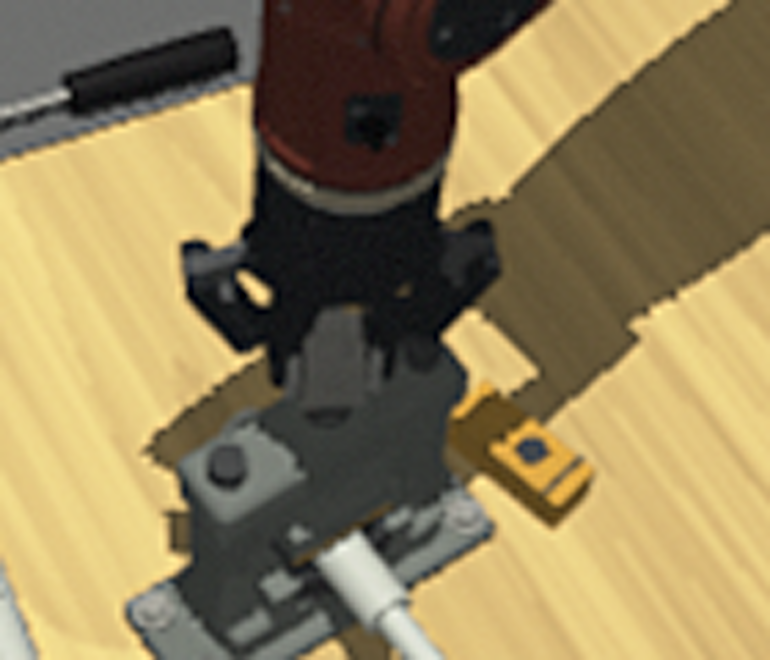

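```bash
python3 -m handwheel '[{"tx":0,"ty":0,"tz":0,"turn":0.14},{"tx":0,"ty":0,"tz":0.00018,"turn":0.14},{"tx":0,"ty":0,"tz":0.00018,"turn":0.14},{"tx":0,"ty":0,"tz":0.00018,"turn":0.14},{"tx":0,"ty":0,"tz":0.00018,"turn":0.14},{"tx":0,"ty":0,"tz":0.00018,"turn":0.14},{"tx":0,"ty":0,"tz":0.00018,"turn":0.14},{"tx":0,"ty":0,"tz":0.00018,"turn":0.14}]';  python3 - <<'E'
from h import *
from station import vision,status
s=status.read_state();print(s['q'][5],s['ee_pos'],s['opening'],s['ft_force'],s['torque'],np.degrees(np.arctan2(s['tcp_rot'][1,0],s['tcp_rot'][0,0])))
E
python3 -m handwheel '[{"tx":0,"ty":0,"tz":0,"turn":0.08},{"tx":0,"ty":0,"tz":0.0001,"turn":0.08},{"tx":0,"ty":0,"tz":0.0001,"turn":0.08},{"tx":0,"ty":0,"tz":0.0001,"turn":0.08},{"tx":0,"ty":0,"tz":0.0001,"turn":0.08},{"tx":0,"ty":0,"tz":0.0001,"turn":0.08},{"tx":0,"ty":0,"tz":0.0001,"turn":0.08},{"tx":0,"ty":0,"tz":0.0001,"turn":0.08}]';  python3 - <<'E'
from h import *
from station import vision,status
s=status.read_state();print(s['q'][5],s['ee_pos'],s['opening'],s['ft_force'],s['torque'],np.degrees(np.arctan2(s['tcp_rot'][1,0],s['tcp_rot'][0,0])))
w=vision.snapshot('wrist');crop(w,0,0,560,420,1.4,'pics/w9.png')
E
```

```text
t: 20.05
ee_pos: [0.5787, 0.2011, 0.1891]
tcp_rot: [[0.999, 0.049, -0.001], [0.049, -0.999, -0.0], [-0.001, 0.0, -1.0]]
ft_force: [-5.0, -1.2, 5.5]
opening: 0.0276
1.727936708439987 [0.57873919 0.20110355 0.18908913] 0.027598600006335527 [-5.03027095 -1.16772391  5.46760454] [-0.11871486  0.8010845   0.28642751] 2.793246858366843
t: 20.85
ee_pos: [0.5788, 0.2013, 0.1883]
tcp_rot: [[0.832, -0.555, -0.001], [-0.555, -0.832, -0.0], [-0.0, 0.0, -1.0]]
ft_force: [-5.1, -0.4, 3.2]
opening: 0.027
2.3654906683691728 [0.57875342 0.20125496 0.18825997] 0.02704979032387734 [-5.0988718  -0.42683989  3.23559365] [-0.11343457  0.67253885  0.34360964] -33.7306300481437
```

View pics/w9.png

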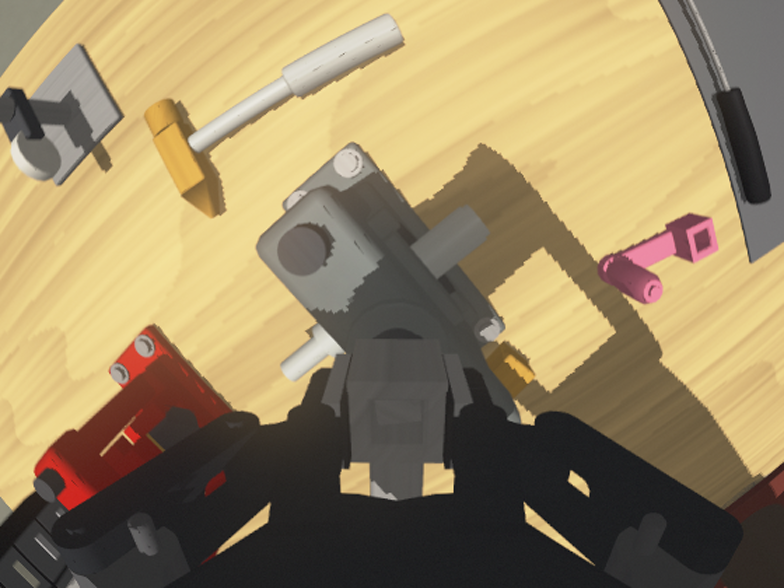

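```bash
python3 -m handwheel '[{"tx":0,"ty":0,"tz":0,"turn":0},{"tx":0,"ty":0,"tz":0,"turn":0},{"tx":0,"ty":0,"tz":0,"turn":0},{"tx":0,"ty":0,"tz":0,"turn":0},{"tx":0,"ty":0,"tz":-0.02,"turn":0},{"tx":0,"ty":0,"tz":-0.035,"turn":0},{"tx":0,"ty":0,"tz":-0.035,"turn":0},{"tx":0,"ty":0,"tz":0,"turn":-0.1}]' 0.06 60; python3 -m handwheel '[{"tx":0,"ty":0,"tz":0,"turn":-0.149},{"tx":0,"ty":0,"tz":0,"turn":-0.149},{"tx":0,"ty":0,"tz":0,"turn":-0.149},{"tx":0,"ty":0,"tz":0,"turn":-0.149},{"tx":0,"ty":0,"tz":0,"turn":-0.149},{"tx":0,"ty":0,"tz":0,"turn":-0.149},{"tx":0,"ty":0,"tz":0,"turn":-0.149},{"tx":0,"ty":0,"tz":0,"turn":-0.149}]'; python3 -m handwheel '[{"tx":0,"ty":0,"tz":0,"turn":-0.149},{"tx":0,"ty":0,"tz":0,"turn":-0.149},{"tx":0,"ty":0,"tz":0,"turn":-0.149},{"tx":0,"ty":0,"tz":0,"turn":-0.149},{"tx":0,"ty":0,"tz":0,"turn":-0.149},{"tx":0,"ty":0,"tz":0,"turn":-0.149},{"tx":0,"ty":0,"tz":0,"turn":-0.149},{"tx":0,"ty":0,"tz":0,"turn":-0.149}]';python3 -m handwheel '[{"tx":0,"ty":0,"tz":0,"turn":-0.149},{"tx":0,"ty":0,"tz":0,"turn":-0.149},{"tx":0,"ty":0,"tz":0,"turn":-0.149},{"tx":0,"ty":0,"tz":0,"turn":-0.149},{"tx":0,"ty":0,"tz":0,"turn":-0.06},{"tx":0,"ty":0,"tz":0,"turn":0},{"tx":0,"ty":0,"tz":0,"turn":0},{"tx":0,"ty":0,"tz":0,"turn":0}]';  python3 - <<'E'
from h import *
from station import vision,status
s=status.read_state();print(s['q'][5],s['ee_pos'],s['opening'],s['ft_force'],s['torque'],np.degrees(np.arctan2(s['tcp_rot'][1,0],s['tcp_rot'][0,0])))
w=vision.snapshot('wrist');pickle.dump(w,open('w10.pkl','wb'));crop(w,0,0,560,420,1.4,'pics/w10.png')
w=dict(w);w['image']=np.clip(w['image']*1.8,0,255).astype('uint8');crop(w,180,190,400,350,3.5,'pics/w10c.png')
E
```

```text
t: 21.7
ee_pos: [0.5821, 0.2017, 0.2847]
tcp_rot: [[0.885, -0.466, 0.01], [-0.466, -0.885, 0.002], [0.008, -0.007, -1.0]]
ft_force: [1.2, 0.4, 1.5]
opening: 0.0602
t: 22.5
ee_pos: [0.5793, 0.2011, 0.2778]
tcp_rot: [[0.757, 0.654, 0.0], [0.654, -0.757, 0.0], [0.0, 0.0, -1.0]]
ft_force: [0.4, 0.4, -0.2]
opening: 0.06
t: 23.3
ee_pos: [0.5793, 0.2011, 0.2777]
tcp_rot: [[-0.327, 0.945, 0.0], [0.945, 0.327, 0.0], [0.0, 0.0, -1.0]]
ft_force: [0.3, -0.1, 0.3]
opening: 0.0597
t: 24.1
ee_pos: [0.5792, 0.2011, 0.2778]
tcp_rot: [[-0.831, 0.556, 0.0], [0.556, 0.831, -0.0], [-0.0, -0.0, -1.0]]
ft_force: [-0.2, -0.6, 0.3]
opening: 0.0602
-0.7761543988485814 [0.57918059 0.20109302 0.27778326] 0.060208781164729656 [-0.1511701  -0.62878383  0.34586309] [-0.04136196 -0.05396864  0.01110984] 146.2529605081573
```

View pics/w10.png

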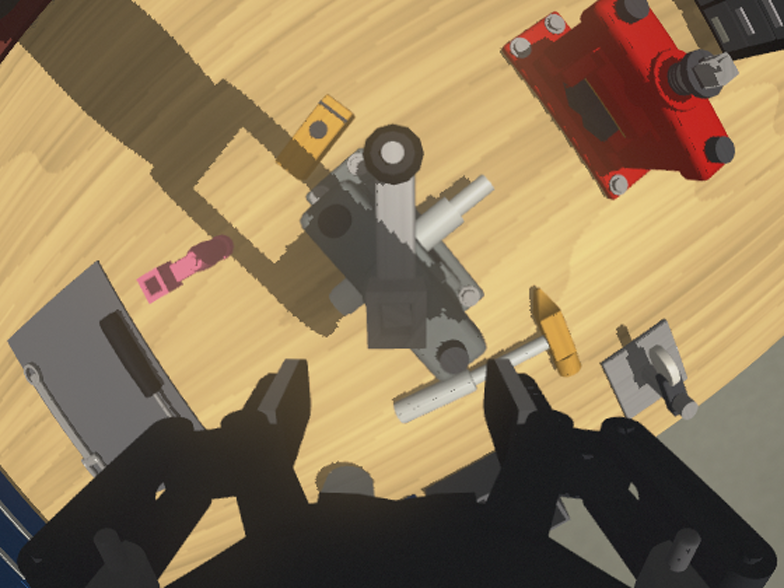

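View pics/w10c.png

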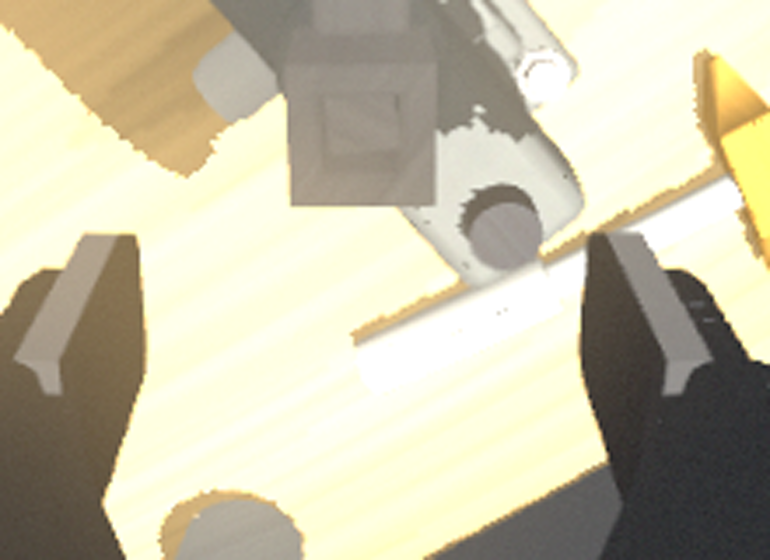

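```bash
python3 - <<'E'
from h import *
w=pickle.load(open('w10.pkl','rb'))
f=lambda u,v,z:onz(w,180+u/3.5,190+v/3.5,z,True)
C=[f(*p,.2193) for p in[(287,63),(436,65),(436,205),(292,205)]]
h=np.mean(C,0);print(h)
for a,b in((0,1),(1,2),(2,3),(3,0)):
    d=C[b]-C[a];print(np.linalg.norm(d),np.degrees(np.arctan2(d[1],d[0])))
k=onz(w,392/1.4,153/1.4,.2193+.038,True);d=k-h;print(k,np.hypot(*d[:2]),np.degrees(np.arctan2(d[1],d[0])))
a=np.radians(146.25);d=h[:2]-[.5792,.2011];print(d@[np.cos(a),np.sin(a)],d@[np.sin(a),-np.cos(a)])
E
```

```text
[0.57835819 0.20260821 0.2193    ]
0.02729930078334272 55.54862066361504
0.027722787288106617 -32.491513524132195
0.027475666709522475 -123.66011687426273
0.028096673712577874 147.1279200892151
[0.51482055 0.2427019  0.2573    ] 0.0751301243221264 147.74715150042832
0.0015378545423546455 0.0007863492473416338
```

```bash
python3 -m handwheel '[{"tx":0.001,"ty":0,"tz":0.015,"turn":0},{"tx":0,"ty":0,"tz":0.03,"turn":0},{"tx":0,"ty":0,"tz":0.03,"turn":0},{"tx":0,"ty":0,"tz":0.0145,"turn":0},{"tx":0,"ty":0,"tz":0,"turn":0},{"tx":0,"ty":0,"tz":0,"turn":0},{"tx":0,"ty":0,"tz":0,"turn":0},{"tx":0,"ty":0,"tz":0,"turn":0}]' 0.06 60; python3 -m handwheel '[{"tx":0,"ty":0,"tz":0,"turn":0},{"tx":0,"ty":0,"tz":0,"turn":0},{"tx":0,"ty":0,"tz":0,"turn":0},{"tx":0,"ty":0,"tz":0,"turn":0},{"tx":0,"ty":0,"tz":0,"turn":0},{"tx":0,"ty":0,"tz":0,"turn":0},{"tx":0,"ty":0,"tz":0,"turn":0},{"tx":0,"ty":0,"tz":0,"turn":0}]' 0.02 50; python3 - <<'E'
from h import *
from station import vision,status
s=status.read_state();print(s['q'][5],s['ee_pos'],s['opening'],s['ft_force'],s['torque'],np.degrees(np.arctan2(s['tcp_rot'][1,0],s['tcp_rot'][0,0])))
w=vision.snapshot('wrist');w['image']=np.clip(w['image']*2.2,0,255).astype('uint8');crop(w,160,180,400,400,2.5,'pics/w11c.png')
E
```

```text
t: 24.95
ee_pos: [0.5794, 0.2019, 0.1902]
tcp_rot: [[-0.832, 0.555, 0.003], [0.555, 0.832, 0.001], [-0.002, 0.002, -1.0]]
ft_force: [-0.0, 0.2, 0.6]
opening: 0.0599
t: 25.75
ee_pos: [0.5785, 0.2015, 0.1891]
tcp_rot: [[-0.832, 0.555, 0.001], [0.555, 0.832, -0.0], [-0.001, 0.0, -1.0]]
ft_force: [-1.4, -3.0, 5.6]
opening: 0.0274
-0.7762246368960528 [0.57852405 0.20149457 0.18909449] 0.027353752688210536 [-1.42818105 -2.9571337   5.60943587] [-0.32145548  0.35002441  0.0480171 ] 146.3232258659689
```

View pics/w11c.png

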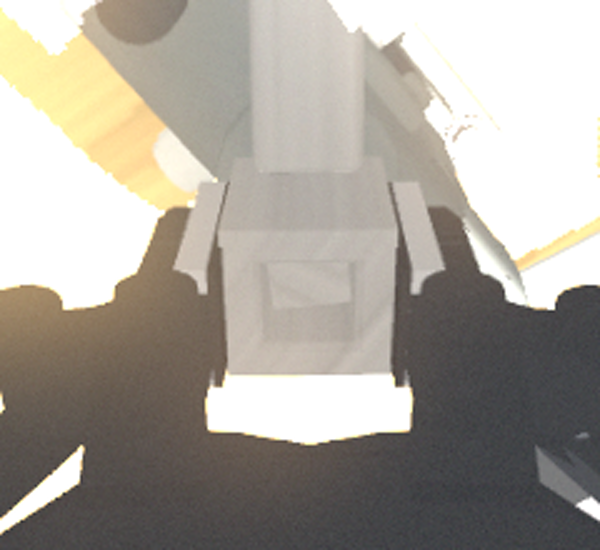

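```bash
python3 - <<'E'
from h import *
from station import vision,status
t=vision.snapshot('scene');pickle.dump(t,open('s11.pkl','wb'))
a=pickle.load(open('scene.pkl','rb'))
for x,n in((a,'a'),(t,'b')):
    y=dict(x);y['image']=np.clip(y['image']*2.0,0,255).astype('uint8');crop(y,285,265,345,310,12,f'pics/s11{n}.png')
E
```

```text
(no output)
```

View pics/s11a.png

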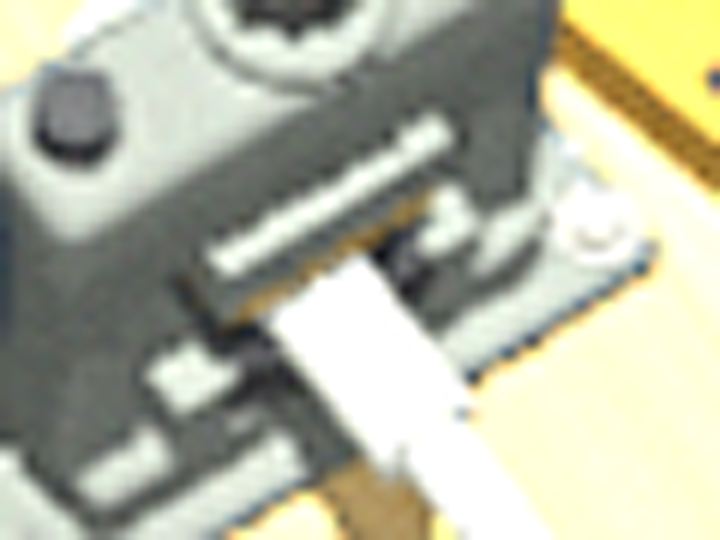

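View pics/s11b.png

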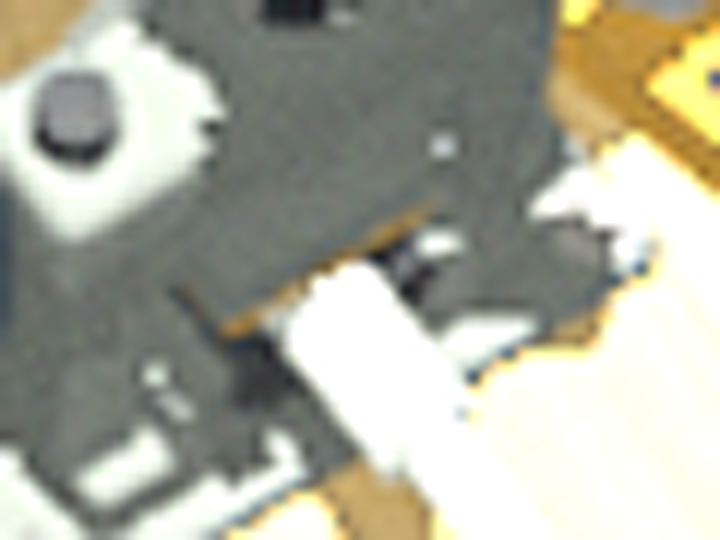

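```bash
python3 - <<'E'
from h import *
t=pickle.load(open('s11.pkl','rb'))
a=np.radians(6);X=np.array([np.cos(a),np.sin(a),0]);Y=np.array([-np.sin(a),np.cos(a),0])
O=np.array([.5788,.2013,0])
P=lambda x,y,z:((proj(t,O+x*X+y*Y+[0,0,z])-[285,265])*12).round()
print('bolt screwhead?',P(.054,0,.165),P(-.054,0,.165),P(.054,0,.16))
print('boss',P(0,0,.166))
for z in(.055,.06,.065,.07,.075,.08): print('brass edge z',z,P(.03,.023,z),P(-.03,.023,z))
view=t['xyz']-O
for zh in (.035,.04,.045,.05,.055):
    # silhouette points at radius 13
    out=[]
    for y in(.025,.06):
        c=O+y*Y+[0,0,zh]; v=t['xyz']-c; v=v-v@Y*Y; d=np.linalg.norm(v); v/=d
        n=np.cross(Y,v)
        for s in(1,-1):
            p=c+.013*(.013/d*v+s*np.sqrt(1-(.013/d)**2)*n); out.append(((proj(t,p)-[285,265])*12).round())
    print(zh,out)
E
```

```text
bolt screwhead? [ 69. 114.] [ 497. -140.] [ 68. 126.]
boss [287. -17.]
brass edge z 0.055 [211. 386.] [434. 248.]
brass edge z 0.06 [211. 376.] [435. 238.]
brass edge z 0.065 [212. 365.] [437. 227.]
brass edge z 0.07 [213. 355.] [438. 216.]
brass edge z 0.075 [214. 344.] [440. 205.]
brass edge z 0.08 [215. 333.] [442. 194.]
0.035 [array([277., 402.]), array([370., 328.]), array([370., 524.]), array([464., 449.])]
0.04 [array([278., 391.]), array([371., 318.]), array([372., 514.]), array([466., 439.])]
0.045 [array([279., 381.]), array([372., 307.]), array([373., 504.]), array([467., 429.])]
0.05 [array([280., 371.]), array([374., 297.]), array([375., 494.]), array([469., 419.])]
0.055 [array([281., 361.]), array([375., 286.]), array([376., 484.]), array([471., 408.])]
```

```bash
cat > st.py <<'E'
from h import *
from station import status
s=status.read_state();print(s['q'][5].round(3),s['ee_pos'].round(4),s['ft_force'].round(1),s['torque'].round(3),'tz',s['torque'][2].round(3),np.degrees(np.arctan2(s['tcp_rot'][1,0],s['tcp_rot'][0,0])).round(2))
E
for i in 1; do python3 -m handwheel '[{"tx":0,"ty":0,"tz":0.00005,"turn":0.05},{"tx":0,"ty":0,"tz":0.00005,"turn":0.05},{"tx":0,"ty":0,"tz":0.00005,"turn":0.035},{"tx":0,"ty":0,"tz":0.00005,"turn":0.035},{"tx":0,"ty":0,"tz":0.00005,"turn":0.035},{"tx":0,"ty":0,"tz":0.00005,"turn":0.035},{"tx":0,"ty":0,"tz":0.00005,"turn":0.035},{"tx":0,"ty":0,"tz":0.00005,"turn":0.035}]' >/dev/null; python3 st.py;done; python3 -m handwheel '[{"tx":0,"ty":0,"tz":0.00005,"turn":0.035},{"tx":0,"ty":0,"tz":0.00005,"turn":0.035},{"tx":0,"ty":0,"tz":0.00005,"turn":0.035},{"tx":0,"ty":0,"tz":0.00005,"turn":0.035},{"tx":0,"ty":0,"tz":0.00005,"turn":0.035},{"tx":0,"ty":0,"tz":0.00005,"turn":0.035},{"tx":0,"ty":0,"tz":0.00005,"turn":0.035},{"tx":0,"ty":0,"tz":0.00005,"turn":0.035}]' >/dev/null; python3 st.py
```

```text
-0.465 [0.5786 0.2015 0.1887] [-1.7 -1.5  5.4] [-0.235  0.341  0.259] tz 0.259 128.51
-0.185 [0.5787 0.2016 0.1884] [-1.5 -1.9  5.4] [-0.327  0.323  0.317] tz 0.317 112.46
```

```bash
python3 -m handwheel '[{"tx":0,"ty":0,"tz":0.00005,"turn":0.035},{"tx":0,"ty":0,"tz":0.00005,"turn":0.035},{"tx":0,"ty":0,"tz":0.00005,"turn":0.035},{"tx":0,"ty":0,"tz":0.00005,"turn":0.035},{"tx":0,"ty":0,"tz":0.00005,"turn":0.035},{"tx":0,"ty":0,"tz":0.00005,"turn":0.035},{"tx":0,"ty":0,"tz":0.00005,"turn":0.035},{"tx":0,"ty":0,"tz":0.00005,"turn":0.035}]' >/dev/null; python3 st.py
```

```text
0.095 [0.5788 0.2016 0.188 ] [-2.  -0.8  5.2] [-0.226  0.275  0.313] tz 0.313 96.42
```

```bash
python3 -m handwheel '[{"tx":0,"ty":0,"tz":0.00005,"turn":0.035},{"tx":0,"ty":0,"tz":0.00005,"turn":0.035},{"tx":0,"ty":0,"tz":0.00005,"turn":0.035},{"tx":0,"ty":0,"tz":0.00005,"turn":0.035},{"tx":0,"ty":0,"tz":0.00005,"turn":0.035},{"tx":0,"ty":0,"tz":0.00005,"turn":0.035},{"tx":0,"ty":0,"tz":0.00005,"turn":0.035},{"tx":0,"ty":0,"tz":0.00005,"turn":0.035}]' >/dev/null; python3 st.py
```

```text
0.375 [0.5789 0.2016 0.1877] [-0.7 -2.   5.1] [-0.269  0.181  0.325] tz 0.325 80.38
```

```bash
python3 -m handwheel '[{"tx":0,"ty":0,"tz":0.00005,"turn":0.035},{"tx":0,"ty":0,"tz":0.00005,"turn":0.035},{"tx":0,"ty":0,"tz":0.00005,"turn":0.035},{"tx":0,"ty":0,"tz":0.00005,"turn":0.035},{"tx":0,"ty":0,"tz":0.00005,"turn":0.035},{"tx":0,"ty":0,"tz":0.00005,"turn":0.035},{"tx":0,"ty":0,"tz":0.00005,"turn":0.035},{"tx":0,"ty":0,"tz":0.00005,"turn":0.035}]' >/dev/null; python3 st.py
```

```text
0.655 [0.579  0.2016 0.1873] [-0.  -1.8  5.3] [-0.25   0.146  0.305] tz 0.305 64.33
```

```bash
python3 -m handwheel '[{"tx":0,"ty":0,"tz":0.00005,"turn":0.035},{"tx":0,"ty":0,"tz":0.00005,"turn":0.035},{"tx":0,"ty":0,"tz":0.00005,"turn":0.035},{"tx":0,"ty":0,"tz":0.00005,"turn":0.035},{"tx":0,"ty":0,"tz":0.00005,"turn":0.035},{"tx":0,"ty":0,"tz":0.00005,"turn":0.035},{"tx":0,"ty":0,"tz":0.00005,"turn":0.035},{"tx":0,"ty":0,"tz":0.00005,"turn":0.035}]' >/dev/null; python3 st.py
```

```text
0.935 [0.5791 0.2015 0.187 ] [-1.7 -1.4  5.5] [-0.244  0.097  0.221] tz 0.221 48.29
```

```bash
python3 -m handwheel '[{"tx":0,"ty":0,"tz":0.00005,"turn":0.035},{"tx":0,"ty":0,"tz":0.00005,"turn":0.035},{"tx":0,"ty":0,"tz":0.00005,"turn":0.035},{"tx":0,"ty":0,"tz":0.00005,"turn":0.035},{"tx":0,"ty":0,"tz":0.00005,"turn":0.035},{"tx":0,"ty":0,"tz":0.00005,"turn":0.035},{"tx":0,"ty":0,"tz":0.00005,"turn":0.035},{"tx":0,"ty":0,"tz":0.00005,"turn":0.035}]' >/dev/null; python3 st.py
```

```text
1.215 [0.5792 0.2014 0.1866] [ 0.2 -1.9  5.1] [-0.334  0.028  0.231] tz 0.231 32.24
```

```bash
python3 -m handwheel '[{"tx":0,"ty":0,"tz":0.00005,"turn":0.035},{"tx":0,"ty":0,"tz":0.00005,"turn":0.035},{"tx":0,"ty":0,"tz":0.00005,"turn":0.035},{"tx":0,"ty":0,"tz":0.00005,"turn":0.035},{"tx":0,"ty":0,"tz":0.00005,"turn":0.035},{"tx":0,"ty":0,"tz":0.00005,"turn":0.035},{"tx":0,"ty":0,"tz":0.00005,"turn":0.035},{"tx":0,"ty":0,"tz":0.00005,"turn":0.035}]' >/dev/null; python3 st.py
```

```text
1.495 [0.5792 0.2014 0.1862] [-0.2 -3.   5.1] [-0.43   0.111  0.233] tz 0.233 16.2
```

```bash
python3 -m handwheel '[{"tx":0,"ty":0,"tz":0.00005,"turn":0.035},{"tx":0,"ty":0,"tz":0.00005,"turn":0.035},{"tx":0,"ty":0,"tz":0.00005,"turn":0.035},{"tx":0,"ty":0,"tz":0.00005,"turn":0.035},{"tx":0,"ty":0,"tz":0.00005,"turn":0.035},{"tx":0,"ty":0,"tz":0.00005,"turn":0.035},{"tx":0,"ty":0,"tz":0.00005,"turn":0.035},{"tx":0,"ty":0,"tz":0.00005,"turn":0.035}]' >/dev/null; python3 st.py;  python3 - <<'E'
from h import *
from station import vision,status
t=vision.snapshot('scene');pickle.dump(t,open('s12.pkl','wb'))
y=dict(t);y['image']=np.clip(y['image']*1.5,0,255).astype('uint8');crop(y,285,265,345,310,12,f'pics/s12.png')
E
```

```text
1.775 [0.5792 0.2012 0.1859] [-0.8 -3.   5.6] [-0.479  0.088  0.322] tz 0.322 0.16
```

View pics/s12.png

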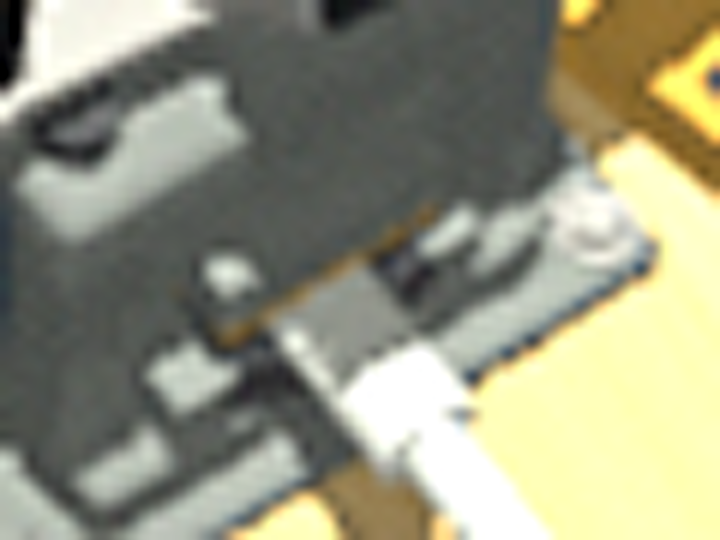

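```bash
python3 -m handwheel '[{"tx":0,"ty":0,"tz":0.00005,"turn":0.035},{"tx":0,"ty":0,"tz":0.00005,"turn":0.035},{"tx":0,"ty":0,"tz":0.00005,"turn":0.035},{"tx":0,"ty":0,"tz":0.00005,"turn":0.035},{"tx":0,"ty":0,"tz":0.00005,"turn":0.035},{"tx":0,"ty":0,"tz":0.00005,"turn":0.035},{"tx":0,"ty":0,"tz":0.00005,"turn":0.035},{"tx":0,"ty":0,"tz":0.00005,"turn":0.035}]' |head -1; python3 st.py
```

```text
t: 33.9
2.055 [0.5792 0.2011 0.1855] [-1.3 -2.6  6.7] [-0.502  0.096  0.26 ] tz 0.26 -15.89
```

```bash
python3 -m handwheel '[{"tx":0,"ty":0,"tz":0.00005,"turn":0.035},{"tx":0,"ty":0,"tz":0.00005,"turn":0.035},{"tx":0,"ty":0,"tz":0.00005,"turn":0.035},{"tx":0,"ty":0,"tz":0.00005,"turn":0.035},{"tx":0,"ty":0,"tz":0.00005,"turn":0.035},{"tx":0,"ty":0,"tz":0.00005,"turn":0.035},{"tx":0,"ty":0,"tz":0.00005,"turn":0.035},{"tx":0,"ty":0,"tz":0.00005,"turn":0.035}]' |head -1; python3 st.py
```

```text
t: 34.7
2.335 [0.5792 0.201  0.1851] [-1.9 -4.   6.4] [-0.58   0.167  0.295] tz 0.295 -31.93
```

```bash
python3 -m handwheel '[{"tx":0,"ty":0,"tz":0.00003,"turn":0.03},{"tx":0,"ty":0,"tz":0.00003,"turn":0.03},{"tx":0,"ty":0,"tz":0.00004,"turn":0.03},{"tx":0,"ty":0,"tz":0.00004,"turn":0.03},{"tx":0,"ty":0,"tz":0.00004,"turn":0.03},{"tx":0,"ty":0,"tz":0.00004,"turn":0.03},{"tx":0,"ty":0,"tz":0.00004,"turn":0.03},{"tx":0,"ty":0,"tz":0.00004,"turn":0.03}]' |head -1; python3 st.py
```

```text
t: 35.5
2.575 [0.5791 0.201  0.1848] [-1.5 -3.3  7.2] [-0.661  0.2    0.299] tz 0.299 -45.67
```

```bash
python3 -m handwheel '[{"tx":0,"ty":0,"tz":0,"turn":0},{"tx":0,"ty":0,"tz":0,"turn":0},{"tx":0,"ty":0,"tz":0,"turn":0},{"tx":0,"ty":0,"tz":0,"turn":0},{"tx":0,"ty":0,"tz":-0.03,"turn":0},{"tx":0,"ty":0,"tz":-0.035,"turn":-0.149},{"tx":0,"ty":0,"tz":-0.015,"turn":-0.149},{"tx":0,"ty":0,"tz":0,"turn":-0.149}]' 0.06 60 | head -2; python3 -m handwheel '[{"tx":0,"ty":0,"tz":0,"turn":-0.149},{"tx":0,"ty":0,"tz":0,"turn":-0.149},{"tx":0,"ty":0,"tz":0,"turn":-0.149},{"tx":0,"ty":0,"tz":0,"turn":-0.149},{"tx":0,"ty":0,"tz":0,"turn":-0.149},{"tx":0,"ty":0,"tz":0,"turn":-0.149},{"tx":0,"ty":0,"tz":0,"turn":-0.149},{"tx":0,"ty":0,"tz":0,"turn":-0.149}]' |head -2; python3 -m handwheel '[{"tx":0,"ty":0,"tz":0,"turn":-0.149},{"tx":0,"ty":0,"tz":0,"turn":-0.149},{"tx":0,"ty":0,"tz":0,"turn":-0.149},{"tx":0,"ty":0,"tz":0,"turn":-0.149},{"tx":0,"ty":0,"tz":0,"turn":-0.149},{"tx":0,"ty":0,"tz":0,"turn":-0.149},{"tx":0,"ty":0,"tz":0,"turn":-0.149},{"tx":0,"ty":0,"tz":0,"turn":-0.149}]'|head -2;  python3 st.py; python3 - <<'E'
from h import *
from station import vision,status
w=vision.snapshot('wrist');pickle.dump(w,open('w13.pkl','wb'));crop(w,0,0,560,420,1.4,'pics/w13.png')
E
```

```text
t: 36.3
ee_pos: [0.5801, 0.2022, 0.2676]
t: 37.1
ee_pos: [0.5782, 0.2018, 0.2634]
t: 37.9
ee_pos: [0.5782, 0.2018, 0.2633]
-0.264 [0.5782 0.2018 0.2633] [-0.6 -0.4  0.3] [-0.042  0.002  0.008] tz 0.008 116.96
```

View pics/w13.png

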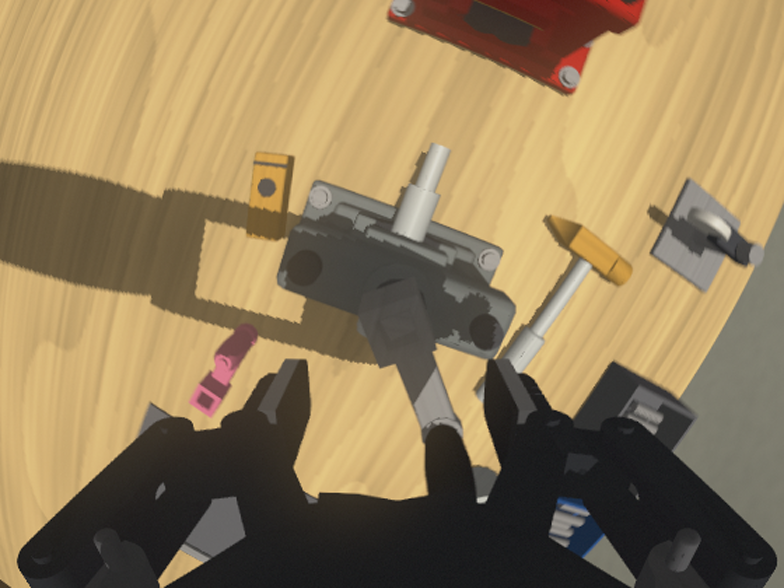

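```bash
python3 -m handwheel '[{"tx":0,"ty":0,"tz":0,"turn":-0.14},{"tx":0,"ty":0,"tz":0,"turn":-0.14},{"tx":0,"ty":0,"tz":0.005,"turn":-0.023},{"tx":-0.001,"ty":0,"tz":0.025,"turn":0},{"tx":0,"ty":0,"tz":0.03,"turn":0},{"tx":0,"ty":0,"tz":0.0185,"turn":0},{"tx":0,"ty":0,"tz":0,"turn":0},{"tx":0,"ty":0,"tz":0,"turn":0}]' 0.06 60 | head -2; python3 -m handwheel '[{"tx":0,"ty":0,"tz":0,"turn":0},{"tx":0,"ty":0,"tz":0,"turn":0},{"tx":0,"ty":0,"tz":0,"turn":0},{"tx":0,"ty":0,"tz":0,"turn":0},{"tx":0,"ty":0,"tz":0,"turn":0},{"tx":0,"ty":0,"tz":0,"turn":0},{"tx":0,"ty":0,"tz":0,"turn":0},{"tx":0,"ty":0,"tz":0,"turn":0}]' 0.02 50 ; python3 st.py
```

```text
t: 38.75
ee_pos: [0.5789, 0.201, 0.185]
t: 39.55
ee_pos: [0.5795, 0.2007, 0.187]
tcp_rot: [[-0.694, 0.72, 0.002], [0.72, 0.694, -0.0], [-0.001, 0.001, -1.0]]
ft_force: [-3.8, -2.1, 5.6]
opening: 0.0271
-0.561 [0.5795 0.2007 0.187 ] [-3.8 -2.1  5.6] [-0.353  0.54   0.149] tz 0.149 133.93
```

```bash
python3 -m handwheel '[{"tx":0,"ty":0,"tz":0.00005,"turn":0.035},{"tx":0,"ty":0,"tz":0.00005,"turn":0.035},{"tx":0,"ty":0,"tz":0.00005,"turn":0.035},{"tx":0,"ty":0,"tz":0.00005,"turn":0.035},{"tx":0,"ty":0,"tz":0.00005,"turn":0.035},{"tx":0,"ty":0,"tz":0.00005,"turn":0.035},{"tx":0,"ty":0,"tz":0.00005,"turn":0.035},{"tx":0,"ty":0,"tz":0.00005,"turn":0.035}]' |head -1; python3 st.py;  python3 - <<'E'
from h import *
from station import vision,status
t=vision.snapshot('scene');pickle.dump(t,open('s14.pkl','wb'))
y=dict(t);y['image']=np.clip(y['image']*1.5,0,255).astype('uint8');crop(y,255,215,345,310,6,f'pics/s14.png')
w=vision.snapshot('wrist');w['image']=np.clip(w['image']*2.2,0,255).astype('uint8');crop(w,160,180,400,400,2.5,'pics/w14c.png')
E
```

```text
t: 40.35
-0.28 [0.5794 0.2006 0.1867] [-3.8 -3.3  6.9] [-0.474  0.546  0.258] tz 0.258 117.83
```

View pics/s14.png

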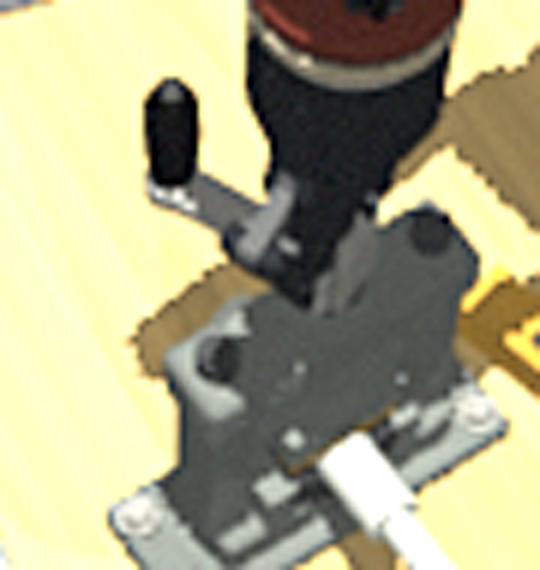

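View pics/w14c.png

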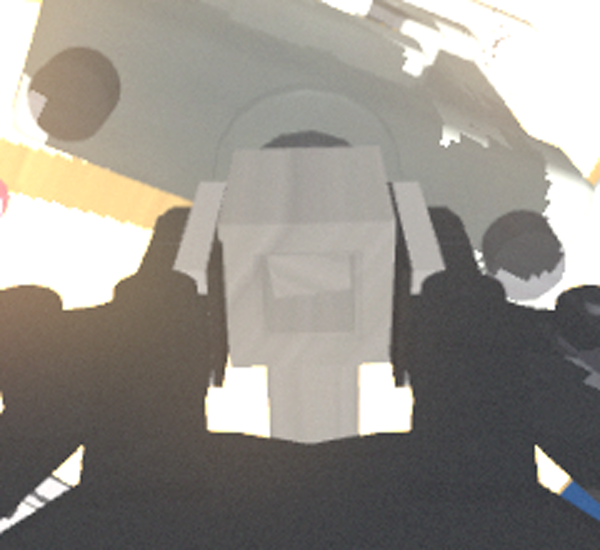

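```bash
python3 -m handwheel '[{"tx":0,"ty":0,"tz":0.00005,"turn":0.035},{"tx":0,"ty":0,"tz":0.00005,"turn":0.035},{"tx":0,"ty":0,"tz":0.00005,"turn":0.035},{"tx":0,"ty":0,"tz":0.00005,"turn":0.035},{"tx":0,"ty":0,"tz":0.00005,"turn":0.035},{"tx":0,"ty":0,"tz":0.00005,"turn":0.035},{"tx":0,"ty":0,"tz":0.00005,"turn":0.035},{"tx":0,"ty":0,"tz":0.00005,"turn":0.035}]' |head -1; python3 st.py
```

```text
t: 41.25
-0.0 [0.5793 0.2005 0.1864] [-5.6 -2.9  8.5] [-0.573  0.768  0.35 ] tz 0.35 101.79
```

```bash
python3 -m handwheel '[{"tx":0,"ty":0,"tz":0,"turn":0.02},{"tx":0,"ty":0,"tz":0,"turn":0.02},{"tx":0,"ty":0,"tz":0,"turn":0.02},{"tx":0,"ty":0,"tz":0.00002,"turn":0.02},{"tx":0,"ty":0,"tz":0.00002,"turn":0.02},{"tx":0,"ty":0,"tz":0.00002,"turn":0.02},{"tx":0,"ty":0,"tz":0.00002,"turn":0.02},{"tx":0,"ty":0,"tz":0.00002,"turn":0.02}]' |head -1; python3 st.py
```

```text
t: 42.05
0.159 [0.5792 0.2005 0.1863] [-4.8 -4.   7.7] [-0.623  0.817  0.402] tz 0.402 92.66
```

```bash
python3 -m handwheel '[{"tx":0,"ty":0,"tz":0,"turn":0.015},{"tx":0,"ty":0,"tz":0.00002,"turn":0.015},{"tx":0,"ty":0,"tz":0.00002,"turn":0.015},{"tx":0,"ty":0,"tz":0.00002,"turn":0.015},{"tx":0,"ty":0,"tz":0.00002,"turn":0.015},{"tx":0,"ty":0,"tz":0.00002,"turn":0.015},{"tx":0,"ty":0,"tz":0.00002,"turn":0.015},{"tx":0,"ty":0,"tz":0.00002,"turn":0.015}]' |head -1; python3 st.py;python3 st.py; python3 -c "
from station import vision;from h import *
t=vision.snapshot('scene');crop(t,255,215,345,310,6,'pics/s15.png')"; python3 st.py
```

```text
t: 42.85
0.279 [0.5791 0.2005 0.1862] [-5.  -3.3  8.5] [-0.594  0.876  0.349] tz 0.349 85.8
0.279 [0.5791 0.2005 0.1862] [-5.  -3.3  8.5] [-0.594  0.876  0.349] tz 0.349 85.8
0.28 [0.5791 0.2005 0.1861] [-4.6 -3.5  7.8] [-0.632  0.87   0.392] tz 0.392 85.76
```

```bash
python3 -m handwheel '[{"tx":0,"ty":0,"tz":0,"turn":0.02},{"tx":0,"ty":0,"tz":0.00002,"turn":0.02},{"tx":0,"ty":0,"tz":0.00002,"turn":0.02},{"tx":0,"ty":0,"tz":0.00002,"turn":0},{"tx":0,"ty":0,"tz":0,"turn":0},{"tx":0,"ty":0,"tz":0,"turn":0},{"tx":0,"ty":0,"tz":0,"turn":0},{"tx":0,"ty":0,"tz":0,"turn":0}]' |head -1; python3 st.py
```

```text
t: 43.7
0.338 [0.5791 0.2005 0.1861] [-4.8 -3.   8.6] [-0.611  0.869  0.371] tz 0.371 82.4
```

```bash
python3 -m handwheel '[{"tx":0,"ty":0,"tz":0,"turn":0.015},{"tx":0,"ty":0,"tz":0.00002,"turn":0.015},{"tx":0,"ty":0,"tz":0.00002,"turn":0.015},{"tx":0,"ty":0,"tz":0.00002,"turn":0.015},{"tx":0,"ty":0,"tz":0.00002,"turn":0.015},{"tx":0,"ty":0,"tz":0.00002,"turn":0.015},{"tx":0,"ty":0,"tz":0.00002,"turn":0.015},{"tx":0,"ty":0,"tz":0.00002,"turn":0.015}]' |head -1; python3 st.py
```

```text
t: 44.5
0.459 [0.579  0.2005 0.186 ] [-5.9 -3.   8.4] [-0.617  1.017  0.426] tz 0.426 75.5
```

```bash
python3 -m handwheel '[{"tx":-0.0006,"ty":-0.0007,"tz":-0.0005,"turn":0.01},{"tx":0,"ty":0,"tz":0.00002,"turn":0.015},{"tx":0,"ty":0,"tz":0.00002,"turn":0.015},{"tx":0,"ty":0,"tz":0.00002,"turn":0.015},{"tx":0,"ty":0,"tz":0.00002,"turn":0.015},{"tx":0,"ty":0,"tz":0.00002,"turn":0.015},{"tx":0,"ty":0,"tz":0.00002,"turn":0.015},{"tx":0,"ty":0,"tz":0.00002,"turn":0.015}]' |head -1; python3 st.py
```

```text
t: 45.3
0.574 [0.5788 0.2004 0.1859] [-3.5 -2.2  7.3] [-0.429  0.469  0.478] tz 0.478 68.88
```

```bash
python3 -m handwheel '[{"tx":-0.0002,"ty":-0.0003,"tz":-0.0002,"turn":0.012},{"tx":0,"ty":0,"tz":0.00002,"turn":0.012},{"tx":0,"ty":0,"tz":0.00002,"turn":0.012},{"tx":0,"ty":0,"tz":0.00002,"turn":0.012},{"tx":0,"ty":0,"tz":0.00002,"turn":0.012},{"tx":0,"ty":0,"tz":0.00002,"turn":0.012},{"tx":0,"ty":0,"tz":0.00002,"turn":0.012},{"tx":0,"ty":0,"tz":0.00002,"turn":0.012}]' |head -1; python3 st.py
```

```text
t: 46.1
0.67 [0.5786 0.2005 0.1858] [-2.3 -0.6  6.8] [-0.444  0.291  0.458] tz 0.458 63.39
```

```bash
python3 -m handwheel '[{"tx":0,"ty":0,"tz":0,"turn":0.012},{"tx":0,"ty":0,"tz":0.00002,"turn":0.012},{"tx":0,"ty":0,"tz":0.00002,"turn":0.012},{"tx":0,"ty":0,"tz":0.00002,"turn":0.012},{"tx":0,"ty":0,"tz":0.00002,"turn":0.012},{"tx":0,"ty":0,"tz":0.00002,"turn":0.012},{"tx":0,"ty":0,"tz":0.00002,"turn":0.012},{"tx":0,"ty":0,"tz":0.00002,"turn":0.012}]' |head -1; python3 st.py
```

```text
t: 46.9
0.766 [0.5785 0.2005 0.1857] [-1.5 -2.4  7.4] [-0.45   0.397  0.577] tz 0.577 57.9
```

```bash
python3 -m handwheel '[{"tx":0,"ty":0,"tz":0,"turn":0},{"tx":0,"ty":0,"tz":0,"turn":0},{"tx":0,"ty":0,"tz":0,"turn":0},{"tx":0,"ty":0,"tz":0,"turn":0},{"tx":0,"ty":0,"tz":0,"turn":0},{"tx":0,"ty":0,"tz":0,"turn":0},{"tx":0,"ty":0,"tz":0,"turn":0},{"tx":0,"ty":0,"tz":0,"turn":0}]' |head -1; python3 - <<'E'
from h import *
from station import vision,status
for i in range(6):
    s=status.read_state();print(s['t'],s['torque'].round(3),s['ft_force'].round(1))
    t=vision.snapshot('scene')
crop(t,255,215,345,310,6,'pics/s16.png')
E
```

```text
t: 47.7
47.7 [-0.406  0.352  0.538] [-2.3 -1.5  6.9]
47.75 [-0.391  0.366  0.474] [-2.2 -1.3  7.2]
47.8 [-0.406  0.389  0.529] [-1.3 -0.9  7.2]
47.85 [-0.397  0.354  0.507] [-2.  -1.9  6.4]
47.9 [-0.438  0.378  0.492] [-1.8 -1.9  7.7]
47.95 [-0.402  0.301  0.485] [-2.6 -1.7  6.7]
```

View pics/s16.png

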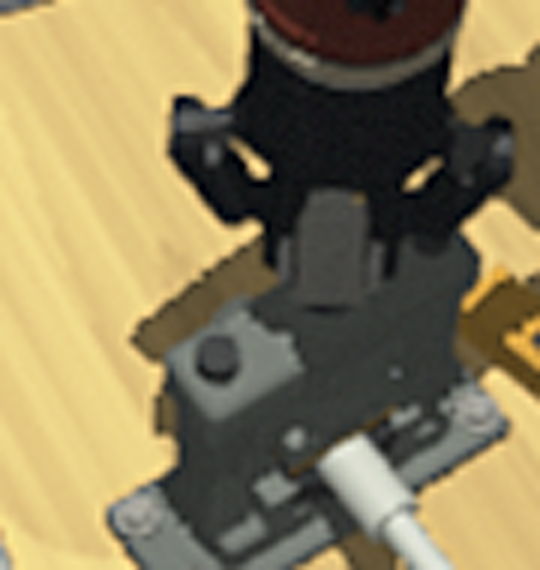

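```bash
python3 -m handwheel '[{"tx":0,"ty":0,"tz":0,"turn":-0.01},{"tx":0,"ty":0,"tz":0,"turn":-0.01},{"tx":0,"ty":0,"tz":0,"turn":-0.01},{"tx":0,"ty":0,"tz":0,"turn":-0.01},{"tx":0,"ty":0,"tz":-0.0003,"turn":0},{"tx":0,"ty":0,"tz":-0.0003,"turn":0},{"tx":0,"ty":0,"tz":0,"turn":0},{"tx":0,"ty":0,"tz":0,"turn":0}]' |head -1; python3 st.py
```

```text
t: 48.8
0.726 [0.5785 0.2005 0.1857] [-0.9 -0.7  6.5] [-0.284  0.197 -0.041] tz -0.041 60.17
```

```bash
python3 -m handwheel '[{"tx":0,"ty":0,"tz":-0.001,"turn":0},{"tx":0,"ty":0,"tz":-0.001,"turn":0},{"tx":0,"ty":0,"tz":-0.001,"turn":0},{"tx":0,"ty":0,"tz":-0.002,"turn":0},{"tx":0,"ty":0,"tz":-0.002,"turn":0},{"tx":0,"ty":0,"tz":-0.002,"turn":0},{"tx":0,"ty":0,"tz":-0.002,"turn":0},{"tx":0,"ty":0,"tz":-0.002,"turn":0}]' |head -1; python3 st.py
```

```text
t: 49.6
0.725 [0.5779 0.2004 0.1956] [ 7.1  0.2 -9. ] [ 0.107 -1.112  0.107] tz 0.107 60.19
```

```bash
python3 -m handwheel '[{"tx":0.0004,"ty":0.0006,"tz":-0.0005,"turn":0},{"tx":0,"ty":0,"tz":-0.001,"turn":0},{"tx":0,"ty":0,"tz":-0.002,"turn":0},{"tx":0,"ty":0,"tz":-0.002,"turn":0},{"tx":0,"ty":0,"tz":-0.002,"turn":0},{"tx":0,"ty":0,"tz":-0.003,"turn":0},{"tx":0,"ty":0,"tz":-0.003,"turn":0},{"tx":0,"ty":0,"tz":-0.003,"turn":0}]' |head -1; python3 st.py
```

```text
t: 50.4
0.725 [0.5785 0.2007 0.2149] [ 0.3 -0.7 -2.4] [ 0.059 -0.048  0.016] tz 0.016 60.21
```

```bash
python3 -m handwheel '[{"tx":0,"ty":0,"tz":-0.03,"turn":0},{"tx":-0.025,"ty":0.0134,"tz":-0.01,"turn":0},{"tx":-0.04,"ty":0.0215,"tz":0,"turn":0},{"tx":-0.04,"ty":0.0215,"tz":0,"turn":0},{"tx":-0.04,"ty":0.0215,"tz":0,"turn":0},{"tx":-0.04,"ty":0.0215,"tz":0,"turn":0},{"tx":-0.04,"ty":0.0215,"tz":0,"turn":0},{"tx":-0.04,"ty":0.0215,"tz":0,"turn":0}]' |head -2;python3 -m handwheel '[{"tx":-0.04,"ty":0.0215,"tz":0,"turn":0},{"tx":-0.03,"ty":0.0161,"tz":0,"turn":0},{"tx":-0.0137,"ty":0.0076,"tz":0,"turn":0.14},{"tx":0,"ty":0,"tz":0.02,"turn":0.14},{"tx":0,"ty":0,"tz":0.03,"turn":0.14},{"tx":0,"ty":0,"tz":0.03,"turn":0.14},{"tx":0,"ty":0,"tz":0.03,"turn":0.142},{"tx":0,"ty":0,"tz":0.01,"turn":0}]' |head -2; python3 st.py; python3 - <<'E'
from h import *
from station import vision,status
w=vision.snapshot('wrist');pickle.dump(w,open('w17.pkl','wb'));crop(w,0,0,560,420,1.4,'pics/w17.png')
w=vision.snapshot('scene');crop(w,190,130,340,320,3.1,'pics/s17.png')
E
```

```text
t: 51.2
ee_pos: [0.5701, -0.1019, 0.2548]
t: 52.0
ee_pos: [0.5659, -0.1942, 0.1307]
0.761 [ 0.5659 -0.1942  0.1307] [-0.7  1.1 -3.3] [ 0.024 -0.05  -0.054] tz -0.054 19.91
```

View pics/w17.png

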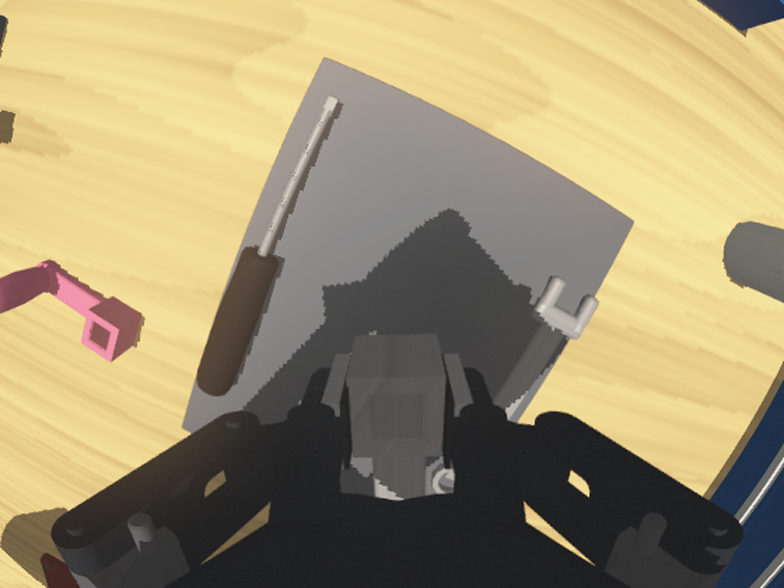

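View pics/s17.png

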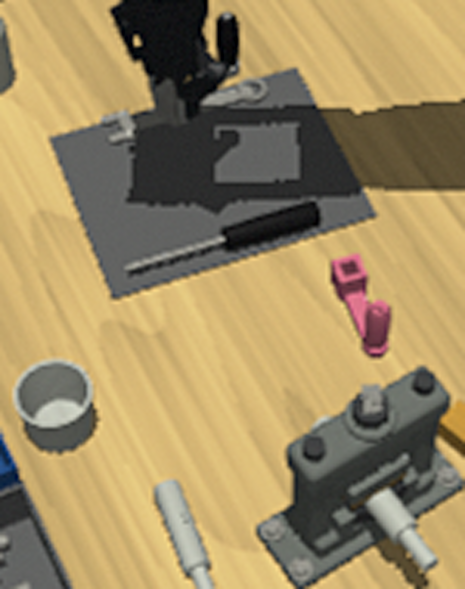

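```bash
python3 - <<'E'
from h import *
t=pickle.load(open('top.pkl','rb'))
for n,u,v in(('ring',390,423),('jawL',385,185),('shaft',395,300),('shaftL',383,300),('driverhandle R',120,218),('dR low',100,388)): print(n,onz(t,310+u/5,160+v/5,.012)+[-.0008,.002,0])
E
```

```text
ring [ 0.44212544 -0.28054076  0.012     ]
jawL [ 0.58464082 -0.28060675  0.012     ]
shaft [ 0.51520408 -0.28505229  0.012     ]
shaftL [ 0.51509807 -0.27796712  0.012     ]
driverhandle R [ 0.56228731 -0.12248153  0.012     ]
dR low [ 0.46012812 -0.11058678  0.012     ]
```

```bash
python3 -m handwheel '[{"tx":0,"ty":0,"tz":0.02,"turn":0},{"tx":0,"ty":0,"tz":0.03,"turn":0},{"tx":0,"ty":0,"tz":0.03,"turn":0},{"tx":0,"ty":0,"tz":0.02,"turn":0},{"tx":0,"ty":0,"tz":0.01,"turn":0},{"tx":0,"ty":0,"tz":0.002,"turn":0},{"tx":0,"ty":0,"tz":0,"turn":0},{"tx":0,"ty":0,"tz":0,"turn":0}]' |head -2;python3 st.py; python3 - <<'E'
from h import *
from station import vision,status
w=vision.snapshot('scene');crop(w,190,130,320,230,5,'pics/s18.png')
E
```

```text
t: 52.9
ee_pos: [0.5696, -0.196, 0.0243]
0.759 [ 0.5696 -0.196   0.0243] [ 0.7 -0.1 -1.7] [ 0.048 -0.126  0.028] tz 0.028 20.02
```

View pics/s18.png

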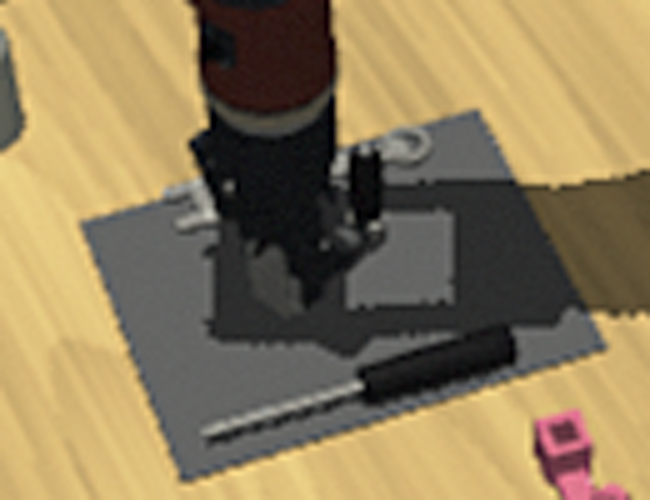

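```bash
python3 -m handwheel '[{"tx":0,"ty":0,"tz":0.003,"turn":0},{"tx":0,"ty":0,"tz":0.003,"turn":0},{"tx":0,"ty":0,"tz":0.002,"turn":0},{"tx":0,"ty":0,"tz":0.002,"turn":0},{"tx":0,"ty":0,"tz":0.001,"turn":0},{"tx":0,"ty":0,"tz":0.001,"turn":0},{"tx":0,"ty":0,"tz":0,"turn":0},{"tx":0,"ty":0,"tz":0,"turn":0}]' |head -1;python3 st.py; python3 -m handwheel '[{"tx":0,"ty":0,"tz":0.0005,"turn":0},{"tx":0,"ty":0,"tz":0.0005,"turn":0},{"tx":0,"ty":0,"tz":0.0005,"turn":0},{"tx":0,"ty":0,"tz":0.0005,"turn":0},{"tx":0,"ty":0,"tz":0.0005,"turn":0},{"tx":0,"ty":0,"tz":0,"turn":0},{"tx":0,"ty":0,"tz":0,"turn":0},{"tx":0,"ty":0,"tz":0,"turn":0}]' |head -1;python3 st.py
```

```text
t: 53.75
0.76 [ 0.5681 -0.1953  0.0102] [-0.3 -0.1 -2.9] [ 0.046 -0.099  0.039] tz 0.039 19.98
t: 54.55
0.759 [ 0.5688 -0.1958  0.0084] [ 2.2 -1.2  3.5] [-0.344  0.1    0.118] tz 0.118 20.0
```

```bash
python3 -m handwheel '[{"tx":0,"ty":0,"tz":0,"turn":0},{"tx":0,"ty":0,"tz":0,"turn":0},{"tx":0,"ty":0,"tz":0,"turn":0},{"tx":0,"ty":0,"tz":0,"turn":0},{"tx":0,"ty":0,"tz":0,"turn":0},{"tx":0,"ty":0,"tz":0,"turn":0},{"tx":0,"ty":0,"tz":0,"turn":0},{"tx":0,"ty":0,"tz":-0.003,"turn":0}]' 0.05 60;python3 st.py; python3 - <<'E'
from h import *
from station import vision,status
w=vision.snapshot('wrist');crop(w,0,0,560,420,1.4,'pics/w19.png')
E
```

```text
t: 55.35
ee_pos: [0.5677, -0.1951, 0.0104]
tcp_rot: [[0.94, 0.342, -0.001], [0.342, -0.94, 0.0], [-0.001, -0.001, -1.0]]
ft_force: [-0.5, 0.5, -0.1]
opening: 0.05
0.76 [ 0.5677 -0.1951  0.0104] [-0.5  0.5 -0.1] [0.071 0.012 0.008] tz 0.008 19.98
```

View pics/w19.png

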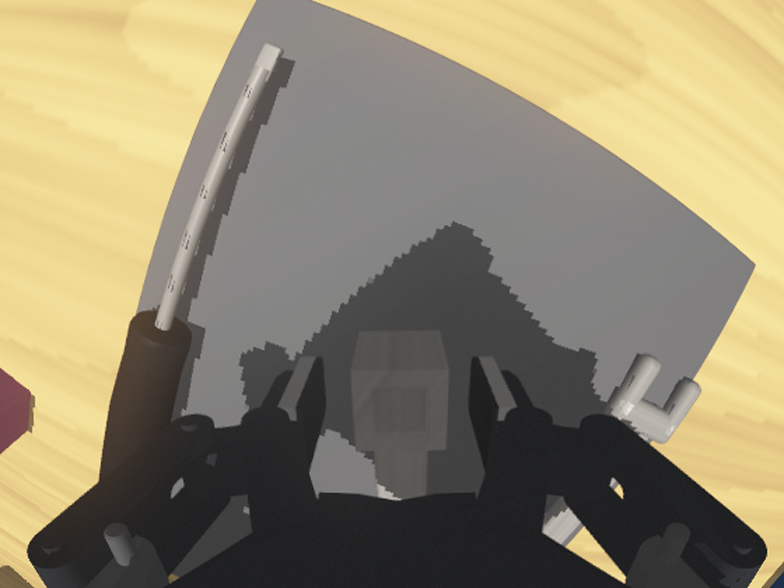

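Released: the hub (about 400,390) stands flat between the open pads, clear of the driver and spanner. I'll lift straight up and check.

```bash
python3 -m handwheel '[{"tx":0,"ty":0,"tz":-0.01,"turn":0},{"tx":0,"ty":0,"tz":-0.02,"turn":0},{"tx":0,"ty":0,"tz":-0.035,"turn":0},{"tx":0,"ty":0,"tz":-0.04,"turn":0},{"tx":0,"ty":0,"tz":-0.04,"turn":0},{"tx":0,"ty":0,"tz":-0.04,"turn":0},{"tx":0,"ty":0,"tz":-0.02,"turn":0},{"tx":0,"ty":0,"tz":0,"turn":0}]' | head -2;python3 st.py; python3 - <<'E'
from h import *
from station import vision,status
w=vision.snapshot('wrist');crop(w,0,0,560,420,1.4,'pics/w20.png')
w=vision.snapshot('scene');crop(w,0,0,560,420,1.4,'pics/s20.png');crop(w,255,215,345,310,6,'pics/s20c.png')
w=vision.snapshot('top');crop(w,100,60,460,340,2.2,'pics/t20.png')
E
```

```text
t: 56.2
ee_pos: [0.5704, -0.1964, 0.2215]
0.76 [ 0.5704 -0.1964  0.2215] [-0.3 -0.3  0. ] [-0.015  0.017  0.059] tz 0.059 19.99
```

View pics/w20.png

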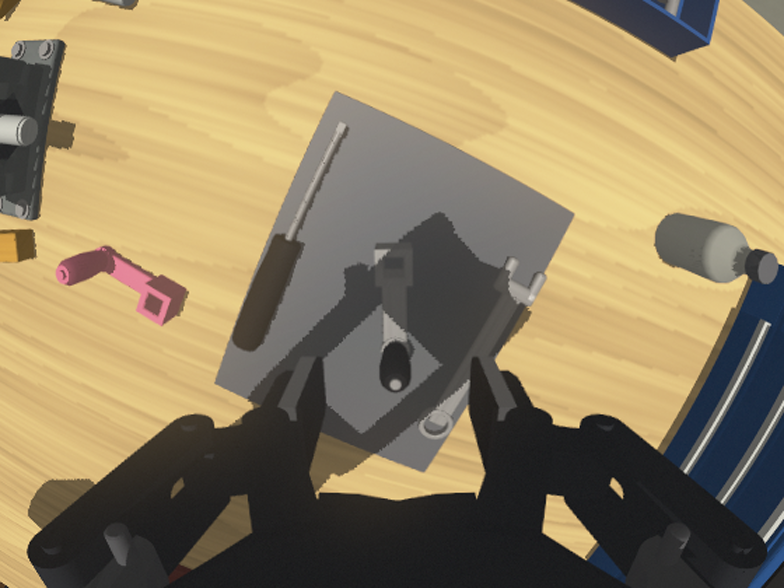

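View pics/s20.png

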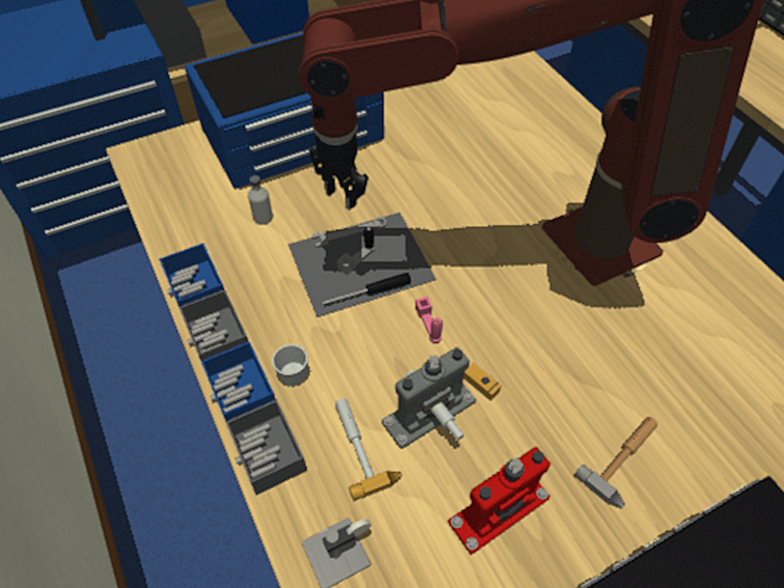

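View pics/s20c.png

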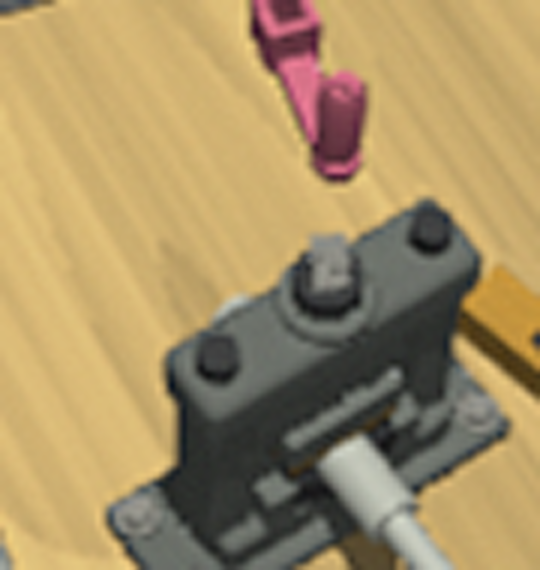

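View pics/t20.png

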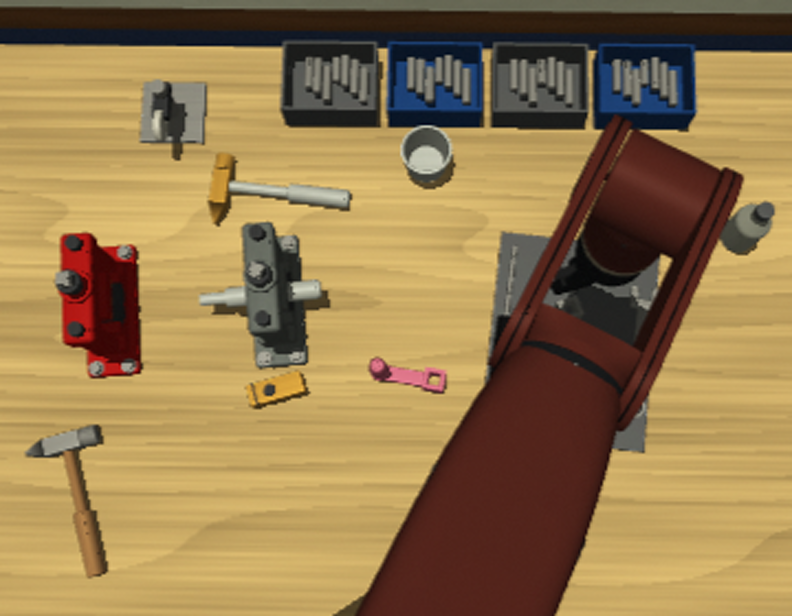

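```bash
python3 -c "
from station import robot;print(robot.job_done())"
```

```text
the job is handed in; nothing more can be done
None
```

I finished the job and handed it in at about 56 s, with the handle clamped and the crank flat on the mat.

- **Fitting:** I picked the crank up by its hub and lowered it onto the screw's square. The final push was about 8 N in total. The stop came at the collar's height, and the square's top showed inside the hub.
- **Winding:** I wound clockwise about 490° in three grips. The torque ran at about 0.3 N m of drag, then climbed to about 0.50–0.52 N m. That is 6.7–6.9 N at the knob. The highest single reading was 0.58 N m (7.7 N), under the 10 N bruising limit.
- **Laying down:** I turned back about 2° within the square's play, until the torque read near zero, and lifted the crank off. It caught briefly on the way up, with 7 N sideways and 9 N of pull. I set it down with about 6 N of contact and released it.

**Last checks:** The pictures showed the crank flat and wholly on the mat, clear of the driver and spanner. The jaw was down on the handle, and the handle and the other things looked undisturbed. The gripper was clear, about 0.2 m up.

**Disagreements:**
- With the winding stopped, the torque at the hub held at about 0.50 N m (6.7 N at the knob). That is above the 4–5 N quoted for the knob held when tight. I relied on the torque while turning instead.
- I did not re-check separately that the screw kept its tightness after the crank came off, nor that the handle stayed in place to the millimetre.

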